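Weigh a batch of bottles in an open carrier and store them in the spill tray

ROBOT

A 6-joint arm with a two-finger parallel gripper is mounted at the origin on a cart in front of the work surface, level with it; the furniture and walls round the work are solid. World frame = base frame: x ahead of the robot, y to its left, z up, the work surface at z = 0. Lengths are in m, angles in degrees, forces in N, time in s.
With the tool pointing down it reaches from about 0.35 to 0.95 m from the base axis. Payload 17.4 kg.
Tool frame: the origin (TCP) lies midway between the tips of the shut fingers; the grasp point (between the pads) lies 19 mm behind it; z points along the fingers, y is the direction in which the jaws open and shut (so a half turn about z gives the same grasp; the last joint's range is limited). The gripper opens to 93 mm and grips with 3 to 60 N. Pads are 15 mm wide; open, the fingers measure 128 mm over their backs; the gripper's body (75 mm by 188 mm) begins 65 mm behind the grasp point.
Start: joints at [65.787, 6.646, 82.598, -0, 90.757, -2.166], TCP at [0.253, 0.626, 0.219] pointing down, gripper open.
Joint ranges: [-162.19, 162.19], [-47.58, 125.68], [4.15, 143.07], [-65.23, 245.23], [0.69, 171.88], [-170.13, 170.13]. Speed limits (degrees/s): [108.29, 108.29, 127.2, 180, 180, 180].

INTERFACE

Orientations are given as a 3x3 rotation matrix whose columns are the frame's x, y, z axes.
In Python, from cell import env, grab_frame, camera_info, order gives the robot as it stands.
- The arm moves only by the tool send_rows, never from a script. Its argument "steps" is a list of rows, each a list of 5 numbers: the opening, from 0 (shut) to 1 (fully open), then the shift along the tool's x, y, z in m, then the turn about the tool's z in rad. In form: [[gripper, dx, dy, dz, turn], ...]. A call has 1 to 8 rows; each row shifts and turns the commanded pose from where the row before left it, along the tool's axes as they then stand; what a row does not reach is not made up. A row lasts 1/10 s, in which the tool goes at most 50 mm and 8.59 degrees, less where a joint would pass 70% of its speed; a pose out of reach is approached as far as the arm can. A call with a gripper value outside its range is refused whole. The fingers move at their own pace and stop on an object; "newtons" is the grip in N (left out, the last holds). Time passes only in rows, so rows that do not move let the fingers close. It gives the time, the measured TCP pose, the force and the opening at its end, in the units of the state.
- env.read_state(): the state, without advancing time (a new reading comes with each control period).
- grab_frame(name): name is "scene" or "top" or "wrist"; returns (picture, depth): 420x560x3 uint8, red, green, blue; 420x560 float32, m along the optical axis (not along the pixel's ray), 0 where there is no reading.
- camera_info(name): a dict with "K" (3x3 intrinsics, pixels), "R" (3x3) and "t" (3): a world point X has camera coordinates R X + t. Camera axes: x right, y down, z forward; pixel columns grow to the right and rows downward; lengths in m; the calibration is good to about 2 mm. A picture is of the moment at which its call begins: read the wrist's pose just before it. camera_info takes no time and is no camera call; for the wrist camera it gives the pose at the moment of the call.
- order.close_job(): hands the job in, once; it reports no verdict.
The state is a dict: "time": time; "joints": joint angles; "qd": joint speeds; "effort": joint torques, N m; "position": TCP position; "orientation": TCP orientation; "contact_force": force on the tool from outside, world axes, zero at the start; "torque": the same for the moment, N m; "opening": opening from 0.0 (shut) to 1.0 (fully open).
Only numpy, scipy, OpenCV 4.12 (cv2) and the standard library are available. Lean on these libraries where they do the work, as an engineer would, in place of code of your own. Each camera call takes 0.05 s, during which the arm holds its last target.

TASK

Take the stray white-lidded jar out of the open carrier and stand it upright on the bare bench, and stand every amber bottle that is there loose and upright in the carrier while it is still on the bench; the bottles are thin glass, so grip them with no more than about 40 N. Then lift the loaded carrier by its bar, keep it level, set it down gently and centred on the pan of the off-white balance, and let go of it for at least two seconds to be weighed. Finally carry it, level and with every bottle still standing in it, into the steel spill tray, flat on the tray's floor near its centre, and leave the other things on the bench where they are.

Things in the scene. Friction and masses are not known exactly. Their poses are not given: they have to be found in the camera images.
- carrier: open bottle carrier, loose, 0.35 kg: white tray 112 mm (its x) by 200 mm (its y), walls 3 mm thick, 32 mm high; a solid ridge as high as the walls fills its middle (y = -30 to 30 mm) and leaves two open bays, each 106 by 67 mm, floor 6 mm up, for two bottles side by side in x. Brackets outside at x = +-58 mm, 22 mm wide, hold a black bar over the ridge. Origin: centre of its underside, z up.
- carrier_handle (a point): centre of the carrier's black bar, 126 mm above the underside of the carrier. The bar runs along the carrier's x, 116 mm long, 14 mm wide (in y, flat sides to grip) and 18 mm high (its top 135 mm above the underside). Frame as the carrier's.
- spill_tray: low steel spill tray, fixed, 170 mm (its x) by 250 mm (its y), walls 4 mm thick and 16 mm high, inner floor 6 mm above the bench. Origin: centre of its underside, on the bench; z up.
- balance: off-white bench balance at the right, fixed, about 37 mm high. Origin on the bench near its middle; only the pan matters.
- pan (a point): centre of the top of the balance's flat pan, 37.5 mm above the bench, fixed. The pan is 144 mm along world x by 96 mm along world y and is the highest part of the balance (the carrier may overhang it). World axes.
- bottle_a: amber glass bottle with a black screw cap, 42 mm diameter body up to 44 mm height, then a shoulder narrowing to 21 mm at 68 mm, cap 27 mm diameter from 67 to 84 mm height, 90 g (varies). Origin: centre of its underside, z up its axis. It may be absent (None) from the start.
- bottle_b: amber glass bottle with a black screw cap, 42 mm diameter body up to 44 mm height, then a shoulder narrowing to 21 mm at 68 mm, cap 27 mm diameter from 67 to 84 mm height, 90 g (varies). Origin: centre of its underside, z up its axis. It may be absent (None) from the start.
- bottle_c: amber glass bottle with a black screw cap, 42 mm diameter body up to 44 mm height, then a shoulder narrowing to 21 mm at 68 mm, cap 27 mm diameter from 67 to 84 mm height, 90 g (varies). Origin: centre of its underside, z up its axis. It may be absent (None) from the start.
- bottle_d: amber glass bottle with a black screw cap, 42 mm diameter body up to 44 mm height, then a shoulder narrowing to 21 mm at 68 mm, cap 27 mm diameter from 67 to 84 mm height, 90 g (varies). Origin: centre of its underside, z up its axis. It may be absent (None) from the start.
- jar_stray: short white sample jar with a white lid, 49 mm diameter, 52 mm high, 70 g, left standing in the +y bay of the carrier. Origin: centre of its underside, z up.
- jar_red: white sample jar with a red lid, 43 mm diameter, 66 mm high, standing among the bottles; not part of the job, leave alone. Origin: centre of its underside.
- jar_back: white sample jar with a red lid, 43 mm diameter, 66 mm high, alone behind the carrier and spill tray; leave alone. Origin: centre of its underside.
- beaker_small_2: small glass beaker, fixed, 48 mm diameter, 51 mm high, on the bench between carrier and balance; an obstacle. Origin: centre of its underside.
- jar_grp_5: middle one of a close row of three red-lidded jars along world y, 50 mm apart, fixed, each 43 mm diameter, 66 mm high, behind the carrier; an obstacle. Origin: centre of its underside.
- stirrer: blue magnetic stirrer with a round plate behind the balance, fixed, about 0.2 m square and 70 mm high; an obstacle. Origin on the bench near its middle.
- beaker_rod: glass beaker with a rod standing in it, fixed, about 75 mm wide and 86 mm high, its rod taller, behind the bottles; an obstacle. Origin: centre of its underside.
- squeeze: white squeeze bottle, 49 mm diameter, 107 mm high, behind the bottles; leave alone. Origin: centre of its underside.
There are look-alikes about, which are no part of the job. Several things have the shape of the jar_stray; the one meant has the colours described above.

How it is judged (in metres and radians):
On the way, in this order (a step that is already met when the one before it is completed fails the run):
1. the stray jar stands on the bare bench and every bottle stands in the carrier, which is still on the bench (x of bottle_a in the frame of carrier between -0.04 and 0.04 m and y of bottle_a in the frame of carrier between -0.085 and 0.085 m and z of bottle_a in the frame of carrier between 0.002 and 0.012 m and angle between each of bottle_a, bottle_b, bottle_c, bottle_d, jar_stray's own z axis and vertical below 0.15 rad and x of bottle_b in the frame of carrier between -0.04 and 0.04 m and y of bottle_b in the frame of carrier between -0.085 and 0.085 m and z of bottle_b in the frame of carrier between 0.002 and 0.012 m and x of bottle_c in the frame of carrier between -0.04 and 0.04 m and y of bottle_c in the frame of carrier between -0.085 and 0.085 m and z of bottle_c in the frame of carrier between 0.002 and 0.012 m and x of bottle_d in the frame of carrier between -0.04 and 0.04 m and y of bottle_d in the frame of carrier between -0.085 and 0.085 m and z of bottle_d in the frame of carrier between 0.002 and 0.012 m and height (world z) of jar_stray between -0.005 and 0.004 m and height (world z) of carrier below 0.004 m), for 0.2 s.
2. the carrier with every bottle standing in it rests flat on the balance pan, centred within 30 mm, untouched for 1.5 s (x of bottle_a in the frame of carrier between -0.04 and 0.04 m and y of bottle_a in the frame of carrier between -0.085 and 0.085 m and z of bottle_a in the frame of carrier between 0.002 and 0.012 m and angle between each of bottle_a, bottle_b, bottle_c, bottle_d's own z axis and vertical below 0.15 rad and x of bottle_b in the frame of carrier between -0.04 and 0.04 m and y of bottle_b in the frame of carrier between -0.085 and 0.085 m and z of bottle_b in the frame of carrier between 0.002 and 0.012 m and x of bottle_c in the frame of carrier between -0.04 and 0.04 m and y of bottle_c in the frame of carrier between -0.085 and 0.085 m and z of bottle_c in the frame of carrier between 0.002 and 0.012 m and x of bottle_d in the frame of carrier between -0.04 and 0.04 m and y of bottle_d in the frame of carrier between -0.085 and 0.085 m and z of bottle_d in the frame of carrier between 0.002 and 0.012 m and linear speed of carrier below 0.02 m/s and contact force between the fingers and carrier below 0.5 N and angle between carrier's own z axis and vertical below 0.06 rad and horizontal distance between carrier and pan below 0.03 m and height (world z) of carrier between 0.034 and 0.041 m), for 1.5 s.
At the end, for the whole second after the job is handed in: The carrier stands flat on the spill tray's floor, within 30 mm of its centre, released and at rest; every bottle present stands upright (within 0.15 rad) on the carrier's floor; the stray jar stands upright on the bare bench (x of bottle_a in the frame of carrier between -0.04 and 0.04 m and y of bottle_a in the frame of carrier between -0.085 and 0.085 m and z of bottle_a in the frame of carrier between 0.002 and 0.012 m and angle between each of bottle_a, bottle_b, bottle_c, bottle_d, jar_stray's own z axis and vertical below 0.15 rad and x of bottle_b in the frame of carrier between -0.04 and 0.04 m and y of bottle_b in the frame of carrier between -0.085 and 0.085 m and z of bottle_b in the frame of carrier between 0.002 and 0.012 m and x of bottle_c in the frame of carrier between -0.04 and 0.04 m and y of bottle_c in the frame of carrier between -0.085 and 0.085 m and z of bottle_c in the frame of carrier between 0.002 and 0.012 m and x of bottle_d in the frame of carrier between -0.04 and 0.04 m and y of bottle_d in the frame of carrier between -0.085 and 0.085 m and z of bottle_d in the frame of carrier between 0.002 and 0.012 m and height (world z) of jar_stray between -0.005 and 0.004 m and linear speed of carrier below 0.02 m/s and contact force between the fingers and carrier below 0.5 N and angle between carrier's own z axis and vertical below 0.06 rad and horizontal distance between carrier and spill_tray below 0.03 m and height (world z) of carrier between 0.003 and 0.009 m); the robot touches nothing.
It fails at once if the carrier is tilted by more than 0.25 rad (angle between carrier's own z axis and vertical above 0.25 rad).
It fails at once if a bottle is squeezed with more than 95 N, both fingers together (contact force between the fingers and bottle_a above 95 N or contact force between the fingers and bottle_b above 95 N or contact force between the fingers and bottle_c above 95 N or contact force between the fingers and bottle_d above 95 N).
It fails at once if the carrier presses on the balance with more than 40 N (contact force between carrier and balance above 40 N).
It fails at once if a bystander (red-lidded jar or squeeze bottle) is moved by more than 30 mm (distance of any of jar_red, jar_back, squeeze from where it was at the start of the episode above 0.03 m).
Of bottle_a, bottle_b, bottle_c, bottle_d only 3 to 4 are there at a start; the rules pass over those that are not, and their reading is None.
At some moment in a run one of jar_stray may be knocked a few centimetres aside while the robot is not near it.
It also fails if it takes over 200 s, if anything falls off the work surface, if the arm or the gripper's body presses on something with over 40 N, if the wrist force passes 120 N, or if a joint passes its speed limit or range.

## Working session

There is one attempt and no reset: what is moved stays moved. The work goes in short steps, Python scripts to look and compute and a tool call to move; the robot and the scene stay as the last step left them, time stands still between calls to the robot, and variables do not carry over. Pictures are saved under pics/ and viewed, and the job is handed in when it is done.

Besides the shell and the picture viewer there is one more tool, called after "Emit:" in YAML: its name, and indented under it one key for each argument. send_rows: Moves the arm, as the interface text tells. Its arguments: {"type":"object","properties":{"steps":{"type":"array"},"newtons":{"type":"number"}},"required":["steps"]}

```bash
ls; mkdir -p pics; python3 - <<'E'
from cell import env, grab_frame, camera_info
import cv2
for n in ["scene","top","wrist"]:
    im,d=grab_frame(n); cv2.imwrite(f"pics/{n}0.png",im[:,:,::-1])
    c=camera_info(n); print(n,c["K"],c["R"],c["t"])
print(env.read_state())
E
```

```text
pics
scene [[504.95409736   0.         279.59891017]
 [  0.         504.95409736 209.77344031]
 [  0.           0.           1.        ]] [[ 0.45169215 -0.89212608 -0.00923368]
 [-0.68969967 -0.34259909 -0.63791866]
 [ 0.56594043  0.29451132 -0.77004839]] [-0.26386682  0.44660153  1.11254748]
top [[435.03610465   0.         280.51136923]
 [  0.         435.03610465 205.10968307]
 [  0.           0.           1.        ]] [[ 0.01368606 -0.999892   -0.00535577]
 [-0.988673   -0.01273149 -0.14954464]
 [ 0.14946031  0.00734178 -0.98874047]] [-0.00689453  0.57103945  1.39108361]
wrist [[352.26578328   0.         272.07343759]
 [  0.         352.26578328 211.03827632]
 [  0.           0.           1.        ]] [[ 3.74967287e-01  9.27038029e-01 -1.61904096e-04]
 [ 8.85745820e-01 -3.58213907e-01  2.95190004e-01]
 [ 2.73594364e-01 -1.10830001e-01 -9.55438556e-01]] [-0.67383841 -0.03409448  0.39053931]
{'time': 0.15, 'joints': array([ 6.57874234e+01,  6.66664143e+00,  8.26246283e+01, -1.00320343e-03,
        9.07590135e+01, -2.16606492e+00]), 'qd': array([-0.02835294,  0.00500885, -0.07319354, -0.04425294,  0.03999257,
       -0.00222388]), 'effort': array([ 3.43956008e-04, -7.21756339e+01, -6.22950053e+01,  7.80380121e-02,
        2.25786172e-02, -9.37154005e-05]), 'position': array([0.25331949, 0.62549422, 0.21811375]), 'orientation': array([[-9.26879363e-01,  3.75359198e-01, -3.43960090e-04],
       [ 3.75359355e-01,  9.26879012e-01, -8.07585616e-04],
       [ 1.56746993e-05, -8.77643079e-04, -9.99999615e-01]]), 'contact_force': array([ 0.13087769,  0.70445251, -0.18420554]), 'torque': array([-0.02588569,  0.02752117,  0.03609122]), 'opening': 1.000531068372485}
```

View pics/top0.png

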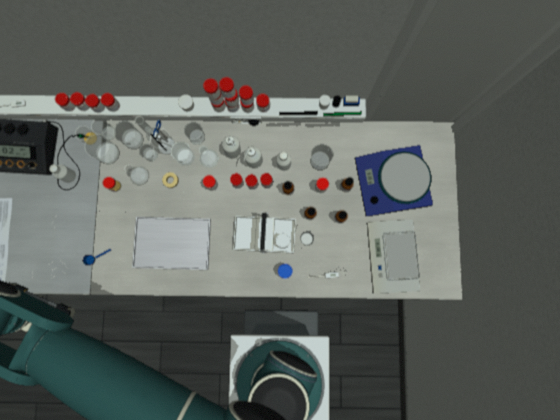

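View pics/scene0.png

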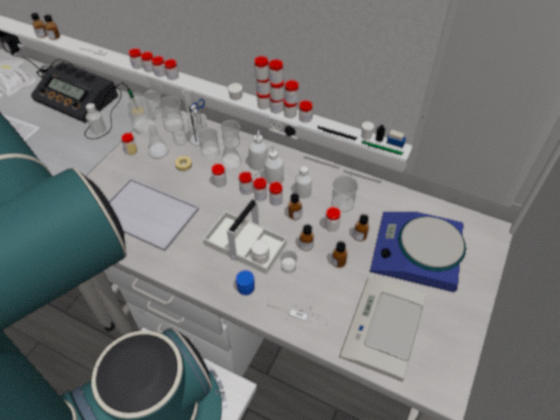

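View pics/wrist0.png

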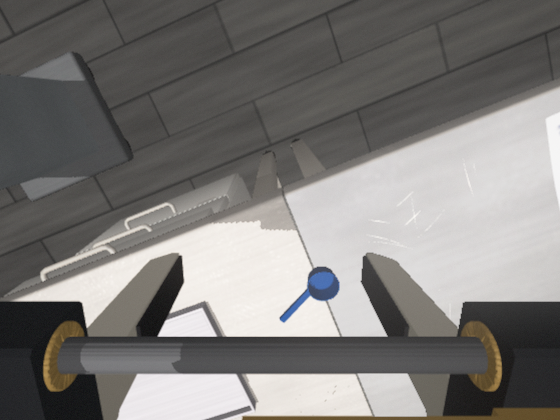

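```bash
cat > h.py <<'E'
from cell import env, grab_frame, camera_info
import cv2, numpy as np
def ray(c,u,v):
    C=-c["R"].T@c["t"]; d=c["R"].T@np.linalg.inv(c["K"])@np.array([u,v,1.0]); return C,d
def onz(c,u,v,z):
    C,d=ray(c,u,v); return C+d*(z-C[2])/d[2]
def cloud(c,d):
    v,u=np.mgrid[0:d.shape[0],0:d.shape[1]]
    P=np.stack([(u-c["K"][0,2])/c["K"][0,0]*d,(v-c["K"][1,2])/c["K"][1,1]*d,d],-1)
    W=(P-c["t"])@c["R"]; W[d<=0]=np.nan; return W
def crop(im,u0,v0,u1,v1,s,name):
    cv2.imwrite(name,cv2.resize(im[v0:v1,u0:u1,::-1],None,fx=s,fy=s,interpolation=cv2.INTER_CUBIC))
E
python3 - <<'E'
from h import *
im,d=grab_frame("top");crop(im,120,165,320,285,4,"pics/t1.png");crop(im,270,165,470,300,4,"pics/t2.png")
np.savez("top0.npz",im=im,d=d)
im,d=grab_frame("scene");crop(im,180,160,380,300,4,"pics/s1.png")
np.savez("scene0.npz",im=im,d=d)
E
```

```text
(no output)
```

View pics/t1.png

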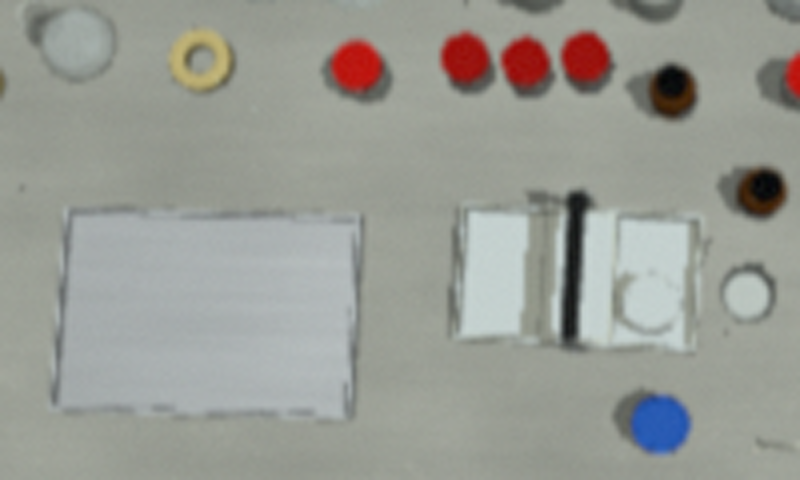

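View pics/t2.png

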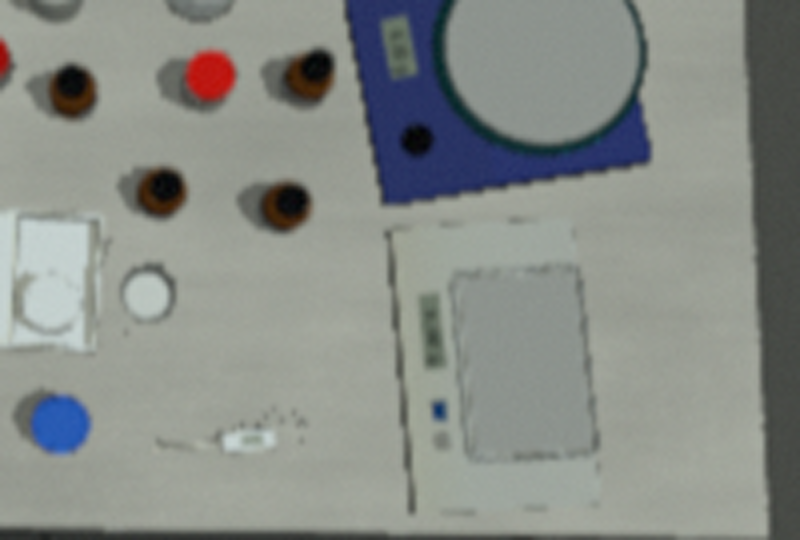

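View pics/s1.png

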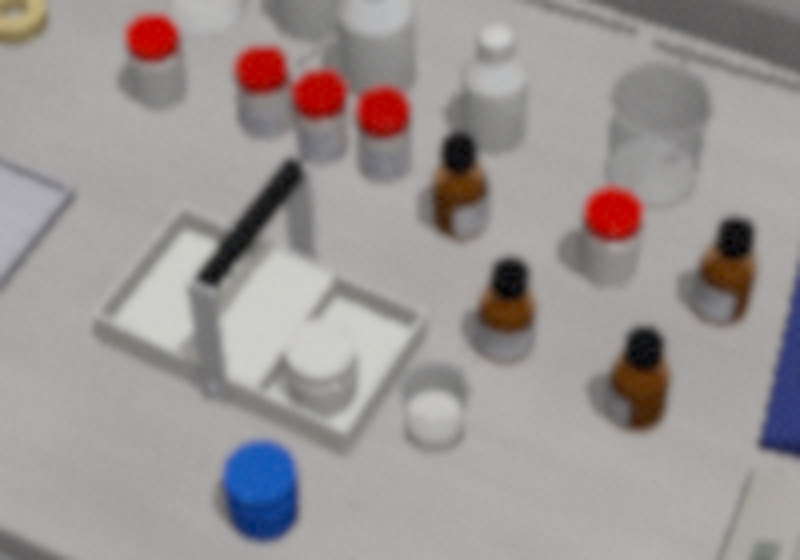

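```bash
cat > m.py <<'E'
from h import *
def comps(im,roi,f,amin=15):
    u0,v0,u1,v1=roi; m=f(im[v0:v1,u0:u1].astype(int)).astype(np.uint8)
    n,l,s,c=cv2.connectedComponentsWithStats(m)
    return [(c[i]+[u0,v0],s[i],l==i) for i in range(1,n) if s[i,4]>=amin]
black=lambda a:a.max(-1)<45
red=lambda a:(a[...,0]>140)&(a[...,1]<60)
white=lambda a:a.min(-1)>205
if __name__=="__main__":
    for n,roi in [("top",(225,170,365,258)),("scene",(180,160,380,300))]:
        z=np.load(n+"0.npz");im=z["im"];d=z["d"];c=camera_info(n);W=cloud(c,d)
        for nm,f in (("black",black),("red",red)):
            for p,s,m in comps(im,roi,f):
                zz=.084 if nm=="black" else .066
                if s[4]>70 and nm=="black" : zz=.135
                mm=np.nanmedian(W[roi[1]:roi[3],roi[0]:roi[2]][m],0)
                print(n,nm,p.round(1),s[2:],"ray",onz(c,*p,zz).round(4),"dep",mm.round(4))
E
python3 m.py
```

```text
top black [348.5 181.6] [ 8  8 47] ray [ 0.6444 -0.2179  0.084 ] dep [ 0.6444 -0.2192  0.0813]
top black [287.4 185.3] [ 8  8 49] ray [ 0.6296 -0.021   0.084 ] dep [ 0.6304 -0.0199  0.0819]
top black [310.8 211.3] [ 8  8 47] ray [ 0.5461 -0.0966  0.084 ] dep [ 0.5467 -0.0974  0.0809]
top black [342.2 215. ] [ 8  7 47] ray [ 0.5356 -0.1966  0.084 ] dep [ 0.5358 -0.1964  0.0819]
top black [262.8 231.1] [ 5 35 89] ray [0.4762 0.053  0.135 ] dep [0.4795 0.0529 0.1339]
top red [235.7 178.6] [11 10 88] ray [0.6533 0.1483 0.066 ] dep [0.6533 0.1482 0.0643]
top red [250.9 179.9] [11 11 87] ray [0.6497 0.0985 0.066 ] dep [0.6499 0.0984 0.0647]
top red [265.8 178.6] [11 10 88] ray [0.6548 0.05   0.066 ] dep [0.6544 0.0495 0.0639]
top red [322.  183.6] [ 11  12 104] ray [ 0.6403 -0.1341  0.066 ] dep [ 0.6406 -0.1342  0.0644]
scene black [294.3 197.9] [ 7  9 48] ray [ 0.6291 -0.0237  0.084 ] dep [ 0.6294 -0.0234  0.0831]
scene black [242.7 215.5] [ 24  29 127] ray [0.4766 0.0501 0.135 ] dep [0.4768 0.0502 0.1349]
scene black [363.2 219.5] [ 7  8 49] ray [ 0.6421 -0.2213  0.084 ] dep [ 0.6427 -0.2211  0.0828]
scene black [307.1 229.8] [ 7  9 54] ray [ 0.5442 -0.1019  0.084 ] dep [ 0.5447 -0.1014  0.0833]
scene black [340.5 247.1] [ 8  9 60] ray [ 0.5319 -0.2017  0.084 ] dep [ 0.532  -0.2008  0.0826]
scene red [217.7 169.1] [12 10 95] ray [0.6441 0.2353 0.066 ] dep [0.6441 0.2348 0.067 ]
scene red [245.  176.8] [11  9 84] ray [0.653  0.1475 0.066 ] dep [0.6522 0.1463 0.0673]
scene red [259.6 182.7] [12 10 98] ray [0.6511 0.098  0.066 ] dep [0.65   0.0977 0.067 ]
scene red [275.5 187.3] [ 12  11 105] ray [0.6558 0.0487 0.066 ] dep [0.6544 0.0477 0.0672]
scene red [333.1 213.2] [ 13  12 123] ray [ 0.6408 -0.1365  0.066 ] dep [ 0.6407 -0.1366  0.0659]
```

```bash
cat > m2.py <<'E'
from m import *
z=np.load("top0.npz");im=z["im"];d=z["d"];c=camera_info("top");W=cloud(c,d)
# bar axis
for p,s,m in comps(im,(225,205,300,258),black,60):
    vv,uu=np.nonzero(m); vx,vy,x0,y0=cv2.fitLine(np.c_[uu+225,vv+205].astype(np.float32),cv2.DIST_L2,0,.01,.01).ravel()
    a=onz(c,x0-17*vx/vy,y0-17,.135)[:2];b=onz(c,x0+17*vx/vy,y0+17,.135)[:2]; print("bar",p,a,b,"yaw of bar",np.degrees(np.arctan2(*(a-b)[::-1])))
# carrier white
from scipy import ndimage
def rect(mask,nm):
    P=W[mask][:,:2]; P=P[~np.isnan(P[:,0])]; r=cv2.minAreaRect((P*1000).astype(np.float32)); print(nm,len(P),r)
Z=W[...,2]
g=np.zeros(Z.shape,bool); g[205:262,225:303]=1
sub=g&(Z>.02)&(Z<.04); print("heights",np.nanpercentile(Z[g],[1,5,50,90,99]))
n,l,s,cc=cv2.connectedComponentsWithStats(sub.astype(np.uint8)); i=1+s[1:,4].argmax(); rect(l==i,"carrier rim")
g=np.zeros(Z.shape,bool); g[205:262,268:300]=1
j=g&(Z>.042)&(Z<.065); print("jar",j.sum(),np.nanmean(W[j],0), np.nanmin(W[j],0),np.nanmax(W[j],0))
g=np.zeros(Z.shape,bool); g[220:300,370:430]=1
p=g&(Z>.034)&(Z<.045); rect(p,"pan");print(np.nanmin(W[p],0),np.nanmax(W[p],0),np.nanmedian(Z[p]))
g=np.zeros(Z.shape,bool); g[205:280,125:220]=1
p=g&(Z>.0035)&(Z<.025); n,l,s,cc=cv2.connectedComponentsWithStats(p.astype(np.uint8)); i=1+s[1:,4].argmax(); rect(l==i,"tray")
print("bench",np.nanmedian(Z[260:266,230:270]),"tray floor",np.nanmedian(Z[230:255,150:200]))
g=np.zeros(Z.shape,bool); g[130:175,300:340]=1; print("beaker/rod max",np.nanmax(W[g],0),np.nanpercentile(Z[g],[50,90,99]))
g=np.zeros(Z.shape,bool); g[228:252,298:318]=1; p=g&(Z>.03); print("beaker",np.nanmean(W[p],0),p.sum())
g=np.zeros(Z.shape,bool); g[140:220,350:440]=1; print("stirrer",np.nanmin(W[g&(Z>.04)],0),np.nanmax(W[g&(Z>.04)],0))
E
python3 m2.py
```

```text
bar [262.79775281 231.08988764] [0.52859574 0.05058925] [0.42439806 0.05543387] yaw of bar -2.6620209717737575
heights [-0.00824948 -0.00558184  0.00230791  0.03466399  0.13528453]
carrier rim 349 ((474.42437744140625, 2.093822479248047), (96.99569702148438, 112.64664459228516), 87.73934936523438)
jar 169 [ 0.4533889  -0.00724486  0.05618712] [ 0.42988176 -0.02865672  0.04331992] [0.4748396  0.01379698 0.06350743]
pan 1163 ((410.93017578125, -385.36883544921875), (229.5004425048828, 120.14470672607422), 3.528683662414551)
[ 0.29465502 -0.44746814  0.03400728] [ 0.5239555  -0.32529843  0.04477071] 0.037040661671214725
tray 2703 ((444.84954833984375, 362.1356201171875), (260.237548828125, 178.3300018310547), 89.43912506103516)
bench -0.0015670991102014996 tray floor 0.004695417769285957
beaker/rod max [ 0.84745643 -0.06313349  0.14605416] [0.00029468 0.05180272 0.08811579]
beaker [ 0.4662332  -0.0871768   0.04622171] 56
stirrer [ 0.5522439  -0.49706355  0.04000077] [ 0.78015698 -0.2224401   0.09064025]
```

```bash
cat > p.py <<'E'
from h import *
import sys
def plan(x,y,z,ang=None):
    s=env.read_state();R=s["orientation"];p=s["position"]
    a=np.degrees(np.arctan2(R[1,1],R[0,1])); 
    out="t %.1f pos %s yang %.2f open %.3f F %s | "%(s["time"],p.round(4),a,s["opening"],s["contact_force"].round(1))
    w=np.array([x,y,z])-p
    t=0
    if ang is not None:
        t=-((ang-a+90)%180-90)*np.pi/180
    # axes after turn t about tool z (down)
    c,sn=np.cos(t),np.sin(t); R2=R@np.array([[c,-sn,0],[sn,c,0],[0,0,1]])
    print(out,"turn %.4f"%t,"then shift",(R2.T@w).round(4), "| no-turn shift",(R.T@w).round(4))
if __name__=="__main__": plan(*map(float,sys.argv[1:]))
E
python3 p.py .545 -.098 .20 87.3
```

```text
t 0.2 pos [0.2534 0.6256 0.2183] yang 67.95 open 1.000 F [0.7 0.5 0. ] |  turn -0.3377 then shift [-0.3254 -0.709   0.0186] | no-turn shift [-0.5419 -0.5612  0.0186]
```

Emit:
send_rows:
  steps:
    - [1,0,0,0,-0.112]
    - [1,0,0,0,-0.112]
    - [1,0,0,0,-0.112]

```text
time: 0.55
position: [0.2534, 0.6256, 0.2185]
orientation: [[-0.999, 0.044, -0.0], [0.044, 0.999, -0.0], [0.0, -0.0, -1.0]]
contact_force: [0.4, -0.2, -0.1]
opening: 1.001
```

Emit:
send_rows:
  steps:
    - [1,-0.02,-0.044,0,0]
    - [1,-0.02,-0.044,0,0]
    - [1,-0.02,-0.044,0,0]
    - [1,-0.02,-0.044,0,0]
    - [1,-0.02,-0.044,0,0]
    - [1,-0.02,-0.044,0,0]
    - [1,-0.02,-0.044,0,0]
    - [1,-0.02,-0.044,0,0]

```text
time: 1.35
position: [0.3962, 0.2645, 0.2188]
orientation: [[-0.999, 0.048, 0.0], [0.048, 0.999, 0.0], [-0.0, 0.0, -1.0]]
contact_force: [1.1, 0.8, 0.5]
opening: 1.003
```

Emit:
send_rows:
  steps:
    - [0.6,-0.02,-0.044,0,0]
    - [0.6,-0.02,-0.044,0,0]
    - [0.6,-0.02,-0.044,0,0]
    - [0.6,-0.02,-0.044,0,0]
    - [0.6,-0.02,-0.044,0,0]
    - [0.6,-0.02,-0.044,0,0]
    - [0.6,-0.02,-0.044,0,0]
    - [0.6,0,0,0,0]

```text
time: 2.15
position: [0.5217, -0.0525, 0.2181]
orientation: [[-0.999, 0.053, -0.001], [0.053, 0.999, -0.001], [0.001, -0.001, -1.0]]
contact_force: [0.4, -0.0, -0.1]
opening: 0.599
```

```bash
python3 - <<'E'
from h import *
print(env.read_state()["position"]);c=camera_info("wrist")
im,d=grab_frame("wrist");cv2.imwrite("pics/w1.png",im[:,:,::-1]);np.savez("w1.npz",im=im,d=d,**c)
E
python3 p.py .545 -.098 .20 87.3
```

```text
[ 0.52172078 -0.05253854  0.21809102]
t 2.2 pos [ 0.5211 -0.0504  0.2181] yang 86.99 open 0.601 F [-0.5  1.3 -0.2] |  turn -0.0054 then shift [-0.0261 -0.0464  0.0181] | no-turn shift [-0.0264 -0.0463  0.0181]
```

View pics/w1.png

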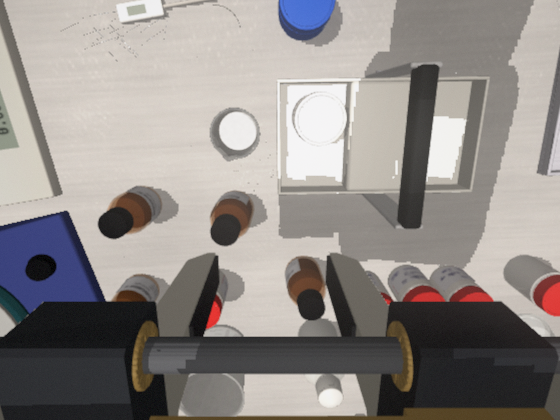

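```bash
cat > m3.py <<'E'
from m import *
import sys
def wl(f="w1.npz"):
    z=np.load(f); return z["im"],z["d"],{k:z[k] for k in("K","R","t")}
if __name__=="__main__":
    im,d,c=wl(); W=cloud(c,d)
    for nm,(u0,v0,u1,v1) in {"B3":(90,195,145,245),"B2":(200,205,255,250),"B1":(290,282,332,325)}.items():
        Z=W[v0:v1,u0:u1]; m=(Z[...,2]>.078)&(Z[...,2]<.095)&black(im[v0:v1,u0:u1].astype(int)); vv,uu=np.nonzero(m)
        print(nm,m.sum(),Z[m].mean(0).round(4),np.ptp(Z[m],0).round(4),onz(c,uu.mean()+u0,vv.mean()+v0,.084).round(4))
    u0,v0,u1,v1=270,50,500,240;Z=W[v0:v1,u0:u1]
    m=(Z[...,2]>.128)&(Z[...,2]<.145);P=Z[m];print("bar",m.sum(),P.mean(0),cv2.minAreaRect((P[:,:2]*1000).astype(np.float32)))
    m=(Z[...,2]>.027)&(Z[...,2]<.037);P=Z[m];print("rim",cv2.minAreaRect((P[:,:2]*1000).astype(np.float32)))
    Z=W[85:155,285:352];m=(Z[...,2]>.047)&(Z[...,2]<.06);P=Z[m];print("jar",m.sum(),P.mean(0),cv2.minAreaRect((P[:,:2]*1000).astype(np.float32)))
E
python3 m3.py
```

```text
B3 612 [ 0.5363 -0.1983  0.0817] [0.0245 0.0258 0.0066] [ 0.5356 -0.1972  0.084 ]
B2 2 [ 0.5588 -0.1015  0.0816] [0.     0.0056 0.0006] [ 0.5578 -0.1011  0.084 ]
B1 472 [ 0.6316 -0.0208  0.082 ] [0.0246 0.0236 0.0058] [ 0.6303 -0.021   0.084 ]
bar 3572 [0.47326167 0.05272373 0.13332059] ((477.68695068359375, 53.47956848144531), (20.60917091369629, 119.08732604980469), 87.85027313232422)
rim ((477.5924072265625, 54.57819747924805), (200.4213104248047, 118.09712982177734), 87.88050079345703)
jar 2231 [ 0.45487687 -0.0066369   0.05643678] ((455.3412170410156, -6.413074493408203), (46.750492095947266, 46.123863220214844), 43.70486068725586)
```

```bash
python3 - <<'E'
from m3 import *
im,d,c=wl(); W=cloud(c,d); u0,v0,u1,v1=200,205,255,250
Z=W[v0:v1,u0:u1]; b=black(im[v0:v1,u0:u1].astype(int));print(np.nanpercentile(Z[...,2][b],[5,25,50,75,95]))
m=b&(Z[...,2]>.07); vv,uu=np.nonzero(m); print(m.sum(),Z[m].mean(0),np.ptp(Z[m],0),onz(c,uu.mean()+u0,vv.mean()+v0,.084))
P=c["K"]@(c["R"]@np.array([.545,-.098,.084])+c["t"]);print(P[:2]/P[2])
E
```

```text
[0.08132414 0.08144634 0.08159908 0.08175182 0.08187402]
2 [ 0.55876948 -0.10147839  0.08159908] [4.79865628e-05 5.62271541e-03 6.10968735e-04] [ 0.55781237 -0.10105757  0.084     ]
[224.03278834 228.65400848]
```

```bash
python3 p.py .545 -.0985 .063 87.6
```

```text
t 2.2 pos [ 0.5211 -0.0504  0.2181] yang 86.99 open 0.601 F [-0.5  1.3 -0.2] |  turn -0.0106 then shift [-0.0261 -0.0471  0.1551] | no-turn shift [-0.0266 -0.0468  0.1551]
```

Emit:
send_rows:
  steps:
    - [0.55,-0.026,-0.047,0,-0.01]
    - [0.55,0,0,0.035,0]
    - [0.55,0,0,0.04,0]
    - [0.55,0,0,0.03,0]
    - [0.55,0,0,0,0]
  newtons: 25

```text
time: 2.7
position: [0.5409, -0.0916, 0.1097]
orientation: [[-0.999, 0.038, -0.006], [0.038, 0.999, 0.001], [0.006, 0.001, -1.0]]
contact_force: [-0.1, 0.2, 0.4]
opening: 0.549
```

```bash
python3 p.py .545 -.0985 .063 87.6; python3 - <<'E'
from h import *
im,d=grab_frame("wrist");cv2.imwrite("pics/w2.png",im[:,:,::-1])
E
```

```text
t 2.7 pos [ 0.5409 -0.0916  0.1097] yang 87.83 open 0.549 F [-0.1  0.2  0.4] |  turn 0.0040 then shift [-0.0047 -0.0068  0.0467] | no-turn shift [-0.0047 -0.0068  0.0467]
```

View pics/w2.png

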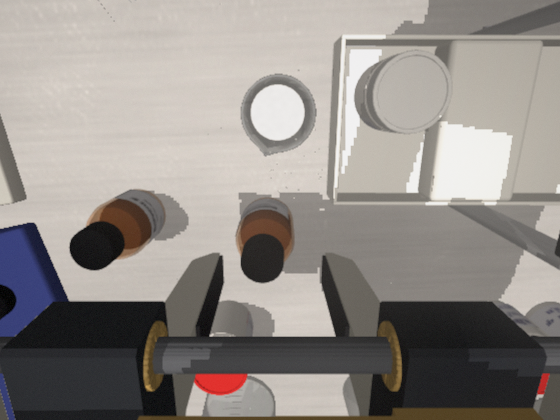

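Emit:
send_rows:
  steps:
    - [0.5,-0.005,-0.007,0,0]
    - [0.5,0,0,0.025,0]
    - [0.5,0,0,0.022,0]
    - [0.5,0,0,0,0]
    - [0.5,0,0,0,0]

```text
time: 3.25
position: [0.5485, -0.1005, 0.0686]
orientation: [[-0.999, 0.039, 0.002], [0.039, 0.999, -0.0], [-0.002, -0.0, -1.0]]
contact_force: [-0.5, -0.9, 0.3]
opening: 0.501
```

```bash
python3 p.py .545 -.0985 .063 87.6; python3 - <<'E'
from h import *
im,d=grab_frame("wrist");cv2.imwrite("pics/w3.png",im[:,:,::-1])
E
```

```text
t 3.2 pos [ 0.5485 -0.1005  0.0686] yang 87.78 open 0.501 F [-0.5 -0.9  0.3] |  turn 0.0032 then shift [0.0036 0.0019 0.0056] | no-turn shift [0.0036 0.0019 0.0056]
```

View pics/w3.png

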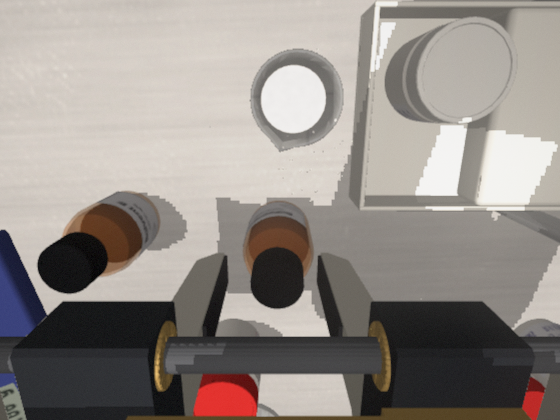

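Emit:
send_rows:
  steps:
    - [0.5,0,0,0,0]
    - [0.5,0,0,0,0]
    - [0.5,0,0,0,0]

```text
time: 3.6
position: [0.5478, -0.1003, 0.0673]
orientation: [[-0.999, 0.039, 0.001], [0.039, 0.999, -0.0], [-0.001, -0.0, -1.0]]
contact_force: [0.1, 0.0, 0.9]
opening: 0.496
```

```bash
python3 p.py .545 -.0985 .063 87.6; python3 - <<'E'
from h import *
c=camera_info("wrist");s=env.read_state();R=s["orientation"];p=s["position"]
for off in ([0,0,0],[0,0,-.019],[0,.025,0],[0,-.025,0],[0.0075,.025,0],[-.0075,.025,0]):
    X=p+R@np.array(off); q=c["K"]@(c["R"]@X+c["t"]);print(off,(q[:2]/q[2]).round(1))
for X in ([.545,-.0985,.084],[.545,-.0985,.067]):
    q=c["K"]@(c["R"]@np.array(X)+c["t"]);print(X,(q[:2]/q[2]).round(1))
E
```

```text
t 3.6 pos [ 0.5478 -0.1003  0.0673] yang 87.78 open 0.496 F [0.1 0.  0.9] |  turn 0.0031 then shift [0.0029 0.0017 0.0043] | no-turn shift [0.0029 0.0017 0.0043]
[0, 0, 0] [273.6 270.7]
[0, 0, -0.019] [273.8 289.3]
[0, 0.025, 0] [321.9 270.7]
[0, -0.025, 0] [225.3 270.7]
[0.0075, 0.025, 0] [322.5 257.4]
[-0.0075, 0.025, 0] [321.3 283.7]
[0.545, -0.0985, 0.084] [277.5 281.3]
[0.545, -0.0985, 0.067] [277.  265.3]
```

Emit:
send_rows:
  steps:
    - [0.5,0.003,0.002,0.004,0]
    - [0.5,0,0,0,0]
    - [0.2,0,0,0,0]
    - [0.2,0,0,0,0]
    - [0.2,0,0,0,0]
    - [0.2,0,0,0,0]
    - [0.2,0,0,0,0]
  newtons: 25

```text
time: 4.3
position: [0.5447, -0.0982, 0.0627]
orientation: [[-0.999, 0.039, -0.0], [0.039, 0.999, -0.0], [-0.0, -0.0, -1.0]]
contact_force: [-1.0, -0.4, 0.4]
opening: 0.281
```

```bash
cat > snap.py <<'E'
from h import *
import sys
n,o=sys.argv[1:3]
im,d=grab_frame(n)
if len(sys.argv)>3: crop(im,*map(int,sys.argv[3:7]),float(sys.argv[7]),f"pics/{o}.png")
else: cv2.imwrite(f"pics/{o}.png",im[:,:,::-1])
np.savez(o+".npz",im=im,d=d,**camera_info(n))
E
python3 p.py .545 -.0985 .063 87.6; python3 snap.py wrist w4
```

```text
t 4.3 pos [ 0.5447 -0.0982  0.0627] yang 87.78 open 0.281 F [-1.  -0.4  0.4] |  turn 0.0031 then shift [-0.0003 -0.0003 -0.0003] | no-turn shift [-0.0003 -0.0003 -0.0003]
```

View pics/w4.png

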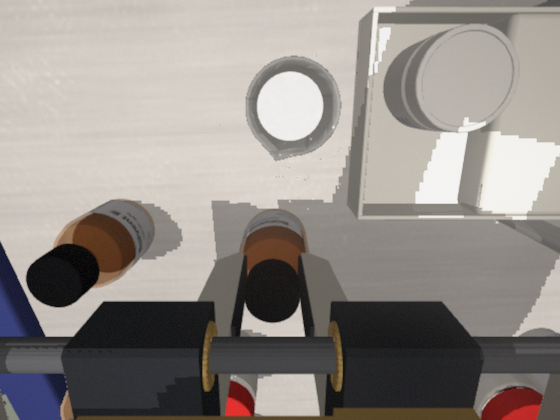

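Emit:
send_rows:
  steps:
    - [0.2,0,0,-0.02,0]
    - [0.2,0,0,-0.04,0]
    - [0.2,0,0,-0.05,0]
    - [0.2,0,0,-0.045,0]
    - [0.2,0,0,-0.01,0]
    - [0.2,0,0,0,0]

```text
time: 4.95
position: [0.5452, -0.0983, 0.2293]
orientation: [[-0.999, 0.039, 0.003], [0.039, 0.999, -0.001], [-0.003, -0.001, -1.0]]
contact_force: [-0.3, 0.3, -1.1]
opening: 0.284
```

```bash
python3 p.py .507 .1155 .225 87.6
```

```text
t 5.0 pos [ 0.5452 -0.0983  0.2293] yang 87.78 open 0.284 F [-0.3  0.3 -1.1] |  turn 0.0031 then shift [0.0471 0.212  0.004 ] | no-turn shift [0.0465 0.2121 0.004 ]
```

Emit:
send_rows:
  steps:
    - [0.2,0.003,0.016,0,0]
    - [0.2,0.008,0.036,0,0]
    - [0.2,0.009,0.04,0,0]
    - [0.2,0.009,0.04,0,0]
    - [0.2,0.009,0.04,0,0]
    - [0.2,0.006,0.026,0,0]
    - [0.2,0.003,0.014,0,0]
    - [0.2,0,0,0,0]

```text
time: 5.75
position: [0.5051, 0.117, 0.2261]
orientation: [[-0.999, 0.036, -0.002], [0.036, 0.999, -0.0], [0.002, -0.0, -1.0]]
contact_force: [-0.3, -0.3, -0.5]
opening: 0.281
```

Emit:
send_rows:
  steps:
    - [0.2,0,0,0,0]
    - [0.2,0,0,0,0]
    - [0.2,0,0,0,0]

```text
time: 6.05
position: [0.5061, 0.1146, 0.2274]
orientation: [[-0.999, 0.04, -0.0], [0.04, 0.999, -0.0], [0.0, -0.0, -1.0]]
contact_force: [0.3, 0.1, -1.3]
opening: 0.285
```

```bash
python3 p.py .507 .1155 .069 87.6; python3 snap.py wrist w5
```

```text
t 6.0 pos [0.5061 0.1146 0.2274] yang 87.70 open 0.285 F [ 0.3  0.1 -1.3] |  turn 0.0017 then shift [-0.0009  0.0009  0.1584] | no-turn shift [-0.0009  0.0009  0.1584]
```

View pics/w5.png

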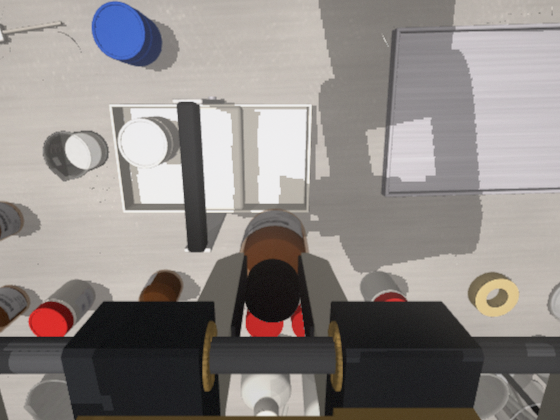

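```bash
python3 - <<'E'
from m3 import *
im,d,c=wl("w5.npz"); W=cloud(c,d)
Z=W[90:225,100:232];m=(Z[...,2]>.12)&(Z[...,2]<.145);P=Z[m];print("bar",m.sum(),cv2.minAreaRect((P[:,:2]*1000).astype(np.float32)),np.median(P[:,2]))
Z=W[95:225,100:320];m=(Z[...,2]>.027)&(Z[...,2]<.037);P=Z[m];print("rim",cv2.minAreaRect((P[:,:2]*1000).astype(np.float32)))
Z=W[110:175,110:178];m=(Z[...,2]>.045)&(Z[...,2]<.06);P=Z[m];print("jar",m.sum(),P.mean(0))
E
```

```text
bar 2776 ((466.25958251953125, 53.08929443359375), (21.587440490722656, 97.2005386352539), 85.41875457763672) 0.1335447315933613
rim ((477.4712219238281, 54.50392150878906), (200.03982543945312, 118.15545654296875), 87.97928619384766)
jar 2142 [ 0.4547817  -0.00438752  0.05594543]
```

Emit:
send_rows:
  steps:
    - [0.2,-0.0005,0.0015,0.02,0]
    - [0.2,0,0,0.035,0]
    - [0.2,0,0,0.035,0]
    - [0.2,0,0,0.03,0]
    - [0.2,0,0,0.015,0]
    - [0.2,0,0,0.01,0]
    - [0.2,0,0,0,0]
    - [0.2,0,0,0,0]

```text
time: 6.9
position: [0.5071, 0.117, 0.0839]
orientation: [[-0.999, 0.039, 0.001], [0.039, 0.999, 0.0], [-0.001, 0.0, -1.0]]
contact_force: [-0.5, 0.2, -0.4]
opening: 0.284
```

```bash
python3 p.py .5068 .1164 .069 87.9; python3 snap.py wrist w6
```

```text
t 6.9 pos [0.5071 0.117  0.0839] yang 87.77 open 0.284 F [-0.5  0.2 -0.4] |  turn -0.0023 then shift [ 0.0003 -0.0006  0.0149] | no-turn shift [ 0.0003 -0.0006  0.0149]
```

View pics/w6.png

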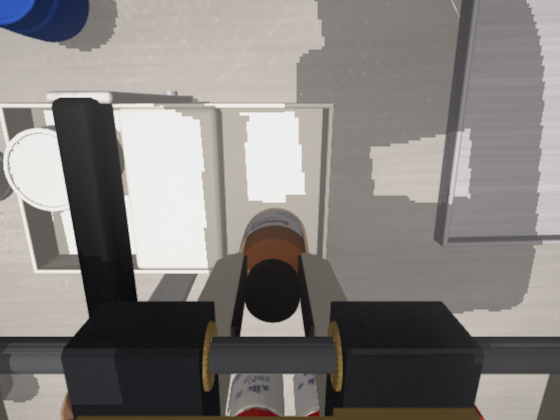

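Emit:
send_rows:
  steps:
    - [0.2,0,0,0.007,0]
    - [0.2,0,0,0.005,0]
    - [0.2,0,0,0.003,0]
    - [0.2,0,0,0,0]
    - [0.2,0,0,0,0]
    - [0.2,0,0,0,0]

```text
time: 7.55
position: [0.507, 0.1173, 0.0685]
orientation: [[-0.999, 0.039, 0.001], [0.039, 0.999, 0.001], [-0.001, 0.001, -1.0]]
contact_force: [-1.5, 1.0, 6.8]
opening: 0.283
```

```bash
python3 p.py .5068 .1164 .069 87.9
```

```text
t 7.5 pos [0.507  0.1173 0.0685] yang 87.78 open 0.283 F [-1.5  1.   6.8] |  turn -0.0021 then shift [ 0.0002 -0.0009 -0.0005] | no-turn shift [ 0.0002 -0.0009 -0.0005]
```

Seated on the floor (about 7 N contact). Release and rise.

Emit:
send_rows:
  steps:
    - [0.5,0,0,0,0]
    - [0.5,0,0,0,0]
    - [0.5,0,0,0,0]
    - [0.5,0,0,-0.02,0]
    - [0.5,0,0,-0.04,0]
    - [0.5,0,0,-0.05,0]
    - [0.5,0,0,-0.03,0]
    - [0.5,0,0,0,0]

```text
time: 8.35
position: [0.5078, 0.1172, 0.2124]
orientation: [[-0.999, 0.039, 0.006], [0.039, 0.999, 0.001], [-0.006, 0.001, -1.0]]
contact_force: [-0.1, 0.8, 0.3]
opening: 0.498
```

```bash
python3 p.py .536 -.198 .21 87.8; python3 snap.py top t5 200 160 400 290 4
```

```text
t 8.3 pos [0.5078 0.1172 0.2124] yang 87.78 open 0.498 F [-0.1  0.8  0.3] |  turn -0.0004 then shift [-0.0402 -0.3139  0.0022] | no-turn shift [-0.0404 -0.3139  0.0022]
```

View pics/t5.png

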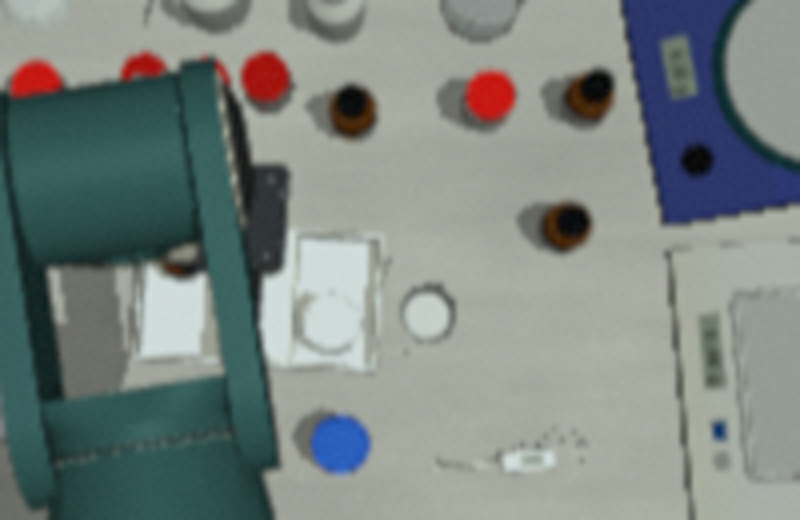

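Emit:
send_rows:
  steps:
    - [0.5,-0.003,-0.025,0,0]
    - [0.5,-0.006,-0.046,0,0]
    - [0.5,-0.006,-0.046,0,0]
    - [0.5,-0.006,-0.046,0,0]
    - [0.5,-0.006,-0.046,0,0]
    - [0.5,-0.006,-0.046,0,0]
    - [0.5,-0.004,-0.034,0,0]
    - [0.5,-0.003,-0.025,0,0]

```text
time: 9.2
position: [0.5337, -0.2005, 0.2057]
orientation: [[-0.999, 0.04, -0.002], [0.04, 0.999, 0.001], [0.002, 0.001, -1.0]]
contact_force: [0.4, 0.6, -0.1]
opening: 0.499
```

Emit:
send_rows:
  steps:
    - [0.5,0,0,0.03,0]
    - [0.5,0,0,0.03,0]
    - [0.5,0,0,0,0]
    - [0.5,0,0,0,0]

```text
time: 9.6
position: [0.5339, -0.1981, 0.1472]
orientation: [[-0.999, 0.039, -0.002], [0.039, 0.999, 0.001], [0.002, 0.001, -1.0]]
contact_force: [0.3, 0.2, 0.8]
opening: 0.497
```

```bash
cat > cap.py <<'E'
# project given cap-top centre into fresh wrist picture, report nearest dark blob -> position
from m3 import *
x,y=map(float,sys.argv[1:3]); zt=float(sys.argv[3]) if len(sys.argv)>3 else .084
c=camera_info("wrist"); im,d=grab_frame("wrist"); cv2.imwrite("pics/cap_%d.png"%int(env.read_state()["time"]*100),im[:,:,::-1])
q=c["K"]@(c["R"]@np.array([x,y,zt])+c["t"]);q=(q[:2]/q[2]);W=cloud(c,d)
r=40;u,v=q.astype(int);sl=(slice(max(0,v-r),v+r),slice(max(0,u-r),u+r));Z=W[sl]
m=(np.abs(Z[...,2]-zt)<.006)&(im[sl].max(-1)<95)&(np.hypot(Z[...,0]-x,Z[...,1]-y)<.03)
vv,uu=np.nonzero(m);print("pix",q.round(1),m.sum(),Z[m].mean(0).round(4),np.ptp(Z[m],0).round(4), "midrange",((Z[m].max(0)+Z[m].min(0))/2).round(4))
E
python3 cap.py .5355 -.198; python3 p.py .5355 -.198 .063 87.9
```

```text
pix [273.4 231.1] 1036 [ 0.5364 -0.1997  0.0819] [0.026  0.0254 0.0061] midrange [ 0.5371 -0.1997  0.0812]
t 9.7 pos [ 0.5345 -0.1983  0.1484] yang 87.79 open 0.499 F [ 1.1 -0.3 -0.3] |  turn -0.0018 then shift [-0.001   0.0003  0.0854] | no-turn shift [-0.001   0.0003  0.0854]
```

Emit:
send_rows:
  steps:
    - [0.5,-0.0015,-0.001,0.025,0]
    - [0.5,0,0,0.03,0]
    - [0.5,0,0,0.02,0]
    - [0.5,0,0,0.01,0]
    - [0.5,0,0,0,0]
    - [0.5,0,0,0,0]
    - [0.5,0,0,0,0]

```text
time: 10.35
position: [0.5364, -0.1997, 0.0643]
orientation: [[-0.999, 0.039, 0.002], [0.039, 0.999, -0.001], [-0.002, -0.001, -1.0]]
contact_force: [-0.1, 0.1, -0.0]
opening: 0.504
```

Emit:
send_rows:
  steps:
    - [0.2,0,0,0,0]
    - [0.2,0,0,0,0]
    - [0.2,0,0,0,0]
    - [0.2,0,0,0,0]
    - [0.2,0,0,0,0]

```text
time: 10.85
position: [0.5359, -0.1994, 0.0629]
orientation: [[-0.999, 0.039, 0.0], [0.039, 0.999, -0.0], [-0.0, -0.0, -1.0]]
contact_force: [0.5, 0.6, 3.5]
opening: 0.283
```

Emit:
send_rows:
  steps:
    - [0.2,0,0,-0.02,0]
    - [0.2,0,0,-0.04,0]
    - [0.2,0,0,-0.05,0]
    - [0.2,0,0,-0.045,0]
    - [0.2,0,0,-0.01,0]
    - [0.2,0,0,0,0]

```text
time: 11.45
position: [0.5362, -0.1996, 0.2292]
orientation: [[-0.999, 0.039, 0.002], [0.039, 0.999, -0.001], [-0.002, -0.001, -1.0]]
contact_force: [0.7, 0.9, -1.4]
opening: 0.285
```

```bash
python3 p.py .4528 .1184 .227 87.9;python3 snap.py wrist w7
```

```text
t 11.4 pos [ 0.5362 -0.1996  0.2292] yang 87.78 open 0.285 F [ 0.7  0.9 -1.4] |  turn -0.0021 then shift [0.095  0.3147 0.0016] | no-turn shift [0.0957 0.3145 0.0016]
```

View pics/w7.png

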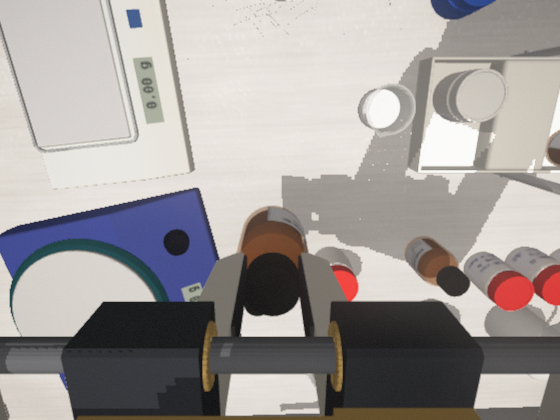

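Emit:
send_rows:
  steps:
    - [0.2,0.006,0.02,0,0]
    - [0.2,0.014,0.046,0,0]
    - [0.2,0.014,0.046,0,0]
    - [0.2,0.014,0.046,0,0]
    - [0.2,0.014,0.046,0,0]
    - [0.2,0.014,0.046,0,0]
    - [0.2,0.012,0.04,0,0]
    - [0.2,0.007,0.024,0,0]

```text
time: 12.3
position: [0.4509, 0.1208, 0.2256]
orientation: [[-0.999, 0.037, -0.002], [0.037, 0.999, -0.0], [0.002, -0.0, -1.0]]
contact_force: [0.7, -0.4, -1.3]
opening: 0.283
```

Emit:
send_rows:
  steps:
    - [0.2,0,0,0,0]
    - [0.2,0,0,0,0]
    - [0.2,0,0,0,0]
    - [0.2,0,0,0,0]

```text
time: 12.7
position: [0.453, 0.1174, 0.2271]
orientation: [[-0.999, 0.04, -0.001], [0.04, 0.999, -0.0], [0.001, -0.0, -1.0]]
contact_force: [-0.1, 0.3, -0.8]
opening: 0.287
```

```bash
python3 p.py .4528 .118 .069 87.9;python3 snap.py wrist w8
```

```text
t 12.7 pos [0.453  0.1174 0.2271] yang 87.71 open 0.287 F [-0.1  0.3 -0.8] |  turn -0.0033 then shift [1.000e-04 7.000e-04 1.581e-01] | no-turn shift [1.000e-04 7.000e-04 1.581e-01]
```

View pics/w8.png

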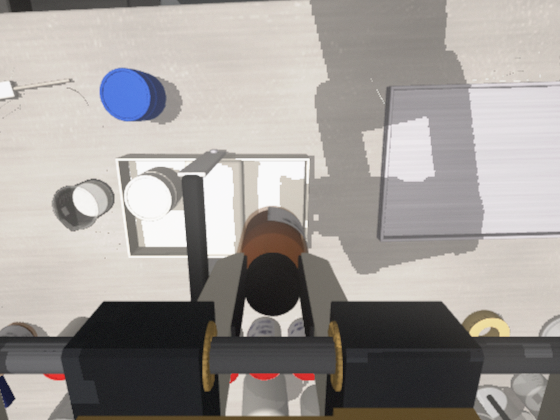

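Emit:
send_rows:
  steps:
    - [0.2,0,0.0005,0.02,0]
    - [0.2,0,0,0.035,0]
    - [0.2,0,0,0.035,0]
    - [0.2,0,0,0.03,0]
    - [0.2,0,0,0.015,0]
    - [0.2,0,0,0.01,0]
    - [0.2,0,0,0,0]
    - [0.2,0,0,0,0]

```text
time: 13.55
position: [0.4536, 0.1186, 0.0838]
orientation: [[-0.999, 0.039, 0.001], [0.039, 0.999, 0.0], [-0.001, 0.0, -1.0]]
contact_force: [0.5, -0.0, 0.7]
opening: 0.281
```

```bash
python3 p.py .4528 .118 .069 87.9;python3 snap.py wrist w9
```

```text
t 13.6 pos [0.4536 0.1186 0.0838] yang 87.76 open 0.281 F [ 0.5 -0.   0.7] |  turn -0.0024 then shift [ 0.0008 -0.0006  0.0148] | no-turn shift [ 0.0008 -0.0006  0.0148]
```

View pics/w9.png

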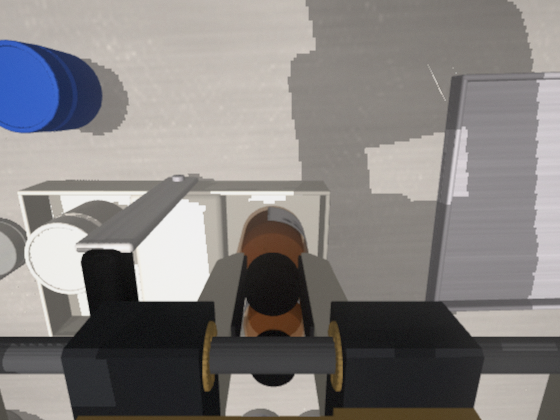

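Emit:
send_rows:
  steps:
    - [0.2,0,0,0.007,0]
    - [0.2,0,0,0.005,0]
    - [0.2,0,0,0.002,0]
    - [0.2,0,0,0,0]
    - [0.2,0,0,0,0]
    - [0.2,0,0,0,0]

```text
time: 14.2
position: [0.4532, 0.1186, 0.0689]
orientation: [[-0.999, 0.039, 0.0], [0.039, 0.999, 0.0], [-0.0, 0.0, -1.0]]
contact_force: [-1.1, 0.2, 5.0]
opening: 0.284
```

```bash
python3 p.py .4528 .118 .069 87.9
```

```text
t 14.2 pos [0.4532 0.1186 0.0689] yang 87.78 open 0.284 F [-1.1  0.2  5. ] |  turn -0.0021 then shift [ 0.0003 -0.0007 -0.0001] | no-turn shift [ 0.0003 -0.0007 -0.0001]
```

Emit:
send_rows:
  steps:
    - [0.5,0,0,0,0]
    - [0.5,0,0,0,0]
    - [0.5,0,0,0,0]
    - [0.5,0,0,-0.02,0]
    - [0.5,0,0,-0.04,0]
    - [0.5,0,0,-0.05,0]
    - [0.5,0,0,-0.03,0]
    - [0.5,0,0,0,0]

```text
time: 15.0
position: [0.4543, 0.1188, 0.2132]
orientation: [[-0.999, 0.039, 0.006], [0.039, 0.999, 0.001], [-0.006, 0.001, -1.0]]
contact_force: [0.7, -0.3, -0.3]
opening: 0.501
```

```bash
python3 p.py .455 -.0055 .21 -2; python3 -c "
from h import *
print(env.read_state()['joints'].round(1))"
```

```text
t 15.0 pos [0.4543 0.1188 0.2132] yang 87.78 open 0.501 F [ 0.7 -0.3 -0.3] |  turn 1.5669 then shift [-0.1242  0.005   0.003 ] | no-turn shift [-0.0055 -0.1242  0.003 ]
[ 11.5 -19.9 107.4  -0.   92.1 -76.2]
```

Emit:
send_rows:
  steps:
    - [0.7,0,0,0,0.1425]
    - [0.7,0,0,0,0.1425]
    - [0.7,0,0,0,0.1425]
    - [0.7,0,0,0,0.1425]
    - [0.7,0,0,0,0.1425]
    - [0.7,0,0,0,0.1425]
    - [0.7,0,0,0,0.1425]
    - [0.7,0,0,0,0.1425]

```text
time: 15.8
position: [0.4527, 0.1185, 0.2074]
orientation: [[-0.377, 0.926, -0.001], [0.926, 0.377, -0.0], [0.0, -0.001, -1.0]]
contact_force: [0.7, 1.1, 0.0]
opening: 0.701
```

Emit:
send_rows:
  steps:
    - [0.75,0,0,0,0.1425]
    - [0.75,0,0,0,0.1425]
    - [0.75,0,0,0,0.1425]
    - [0.75,0,0,0,0]
    - [0.75,0,0,0,0]

```text
time: 16.3
position: [0.4528, 0.1185, 0.2079]
orientation: [[0.031, 1.0, -0.001], [1.0, -0.031, -0.0], [-0.0, -0.001, -1.0]]
contact_force: [0.1, -0.9, 0.1]
opening: 0.749
```

```bash
python3 p.py .455 -.0055 .21 -2; python3 snap.py wrist w10
```

```text
t 16.3 pos [0.4528 0.1185 0.2079] yang -1.79 open 0.749 F [ 0.1 -0.9  0.1] |  turn 0.0037 then shift [-0.1238  0.0065 -0.0021] | no-turn shift [-0.1239  0.006  -0.0021]
```

View pics/w10.png

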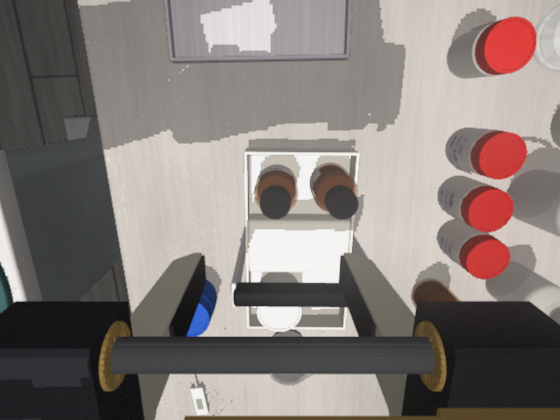

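Emit:
send_rows:
  steps:
    - [0.75,-0.02,0.001,0,0]
    - [0.75,-0.04,0.002,0,0]
    - [0.75,-0.04,0.002,0,0]
    - [0.75,-0.024,0.001,0,0]
    - [0.75,0,0,0,0]
    - [0.75,0,0,0,0]
    - [0.75,0,0,0,0]

```text
time: 17.05
position: [0.4546, -0.0049, 0.2085]
orientation: [[0.034, 0.999, -0.0], [0.999, -0.034, 0.0], [0.0, -0.0, -1.0]]
contact_force: [-0.2, -0.3, -0.2]
opening: 0.751
```

```bash
python3 p.py .455 -.0055 .037 -2; python3 snap.py wrist w11; python3 - <<'E'
from h import *
z=np.load("w11.npz");c={k:z[k] for k in("K","R","t")};W=cloud(c,z["d"])
m=(W[...,2]>.046)&(W[...,2]<.06)&(abs(W[...,0]-.455)<.04)&(abs(W[...,1]+.0055)<.04)
P=W[m];print(m.sum(),P.mean(0),(P.max(0)+P.min(0))/2,np.ptp(P,0))
E
```

```text
t 17.1 pos [ 0.4546 -0.0049  0.2085] yang -1.93 open 0.751 F [-0.2 -0.3 -0.2] |  turn 0.0012 then shift [-0.0006  0.0005  0.1715] | no-turn shift [-0.0006  0.0005  0.1715]
2019 [ 0.45550218 -0.0054676   0.05618168] [ 0.45562832 -0.00675158  0.05254729] [0.04658962 0.04714686 0.01305444]
```

View pics/w11.png

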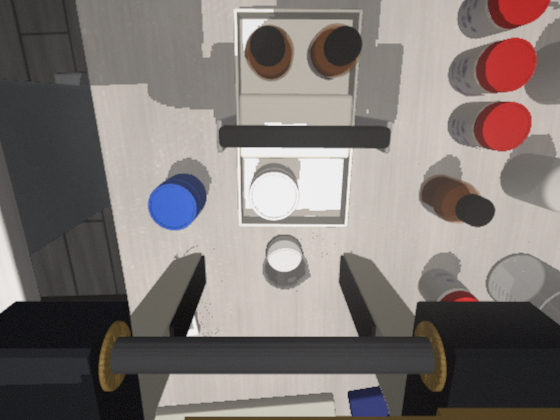

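Emit:
send_rows:
  steps:
    - [0.75,-0.001,0.001,0.03,0]
    - [0.75,0,0,0.045,0]
    - [0.75,0,0,0.045,0]
    - [0.75,0,0,0.03,0]
    - [0.75,0,0,0.015,0]
    - [0.75,0,0,0.004,0]
    - [0.75,0,0,0,0]
    - [0.75,0,0,0,0]
  newtons: 20

```text
time: 17.9
position: [0.4565, -0.0065, 0.0413]
orientation: [[0.035, 0.999, 0.002], [0.999, -0.035, -0.0], [-0.0, 0.002, -1.0]]
contact_force: [0.5, 0.4, -0.0]
opening: 0.75
```

Emit:
send_rows:
  steps:
    - [0.4,0,0,0,0]
    - [0.4,0,0,0,0]
    - [0.4,0,0,0,0]
    - [0.4,0,0,0,0]
    - [0.4,0,0,0,0]

```text
time: 18.4
position: [0.4558, -0.0067, 0.0401]
orientation: [[0.036, 0.999, 0.001], [0.999, -0.036, -0.0], [-0.0, 0.001, -1.0]]
contact_force: [-0.6, -0.9, 3.1]
opening: 0.511
```

```bash
python3 p.py .455 -.0055 .037 -2
```

```text
t 18.4 pos [ 0.4558 -0.0067  0.0401] yang -2.04 open 0.511 F [-0.6 -0.9  3.1] |  turn -0.0007 then shift [ 0.0011 -0.0008  0.0031] | no-turn shift [ 0.0011 -0.0008  0.0031]
```

Emit:
send_rows:
  steps:
    - [0.4,0,0,-0.015,0]
    - [0.4,0,0,-0.035,0]
    - [0.4,0,0,-0.035,0]
    - [0.4,0,0,-0.015,0]
    - [0.4,0,0,0,0]
    - [0.4,0,0,0,0]

```text
time: 19.0
position: [0.4552, -0.0066, 0.1386]
orientation: [[0.035, 0.999, -0.001], [0.999, -0.035, 0.0], [0.0, -0.001, -1.0]]
contact_force: [0.6, 0.8, -1.3]
opening: 0.511
```

```bash
python3 p.py .54 -.16 .14 -2;python3 snap.py wrist w12
```

```text
t 19.0 pos [ 0.4552 -0.0066  0.1386] yang -2.03 open 0.511 F [ 0.6  0.8 -1.3] |  turn -0.0006 then shift [-0.1504  0.0901 -0.0015] | no-turn shift [-0.1503  0.0902 -0.0015]
```

View pics/w12.png

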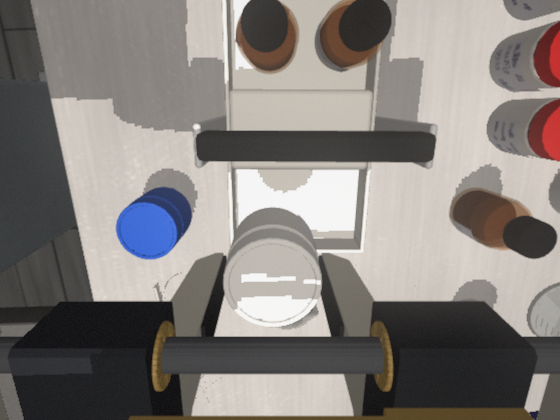

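Emit:
send_rows:
  steps:
    - [0.4,-0.015,0.009,0,0]
    - [0.4,-0.035,0.021,0,0]
    - [0.4,-0.04,0.024,0,0]
    - [0.4,-0.04,0.024,0,0]
    - [0.4,-0.02,0.012,0,0]
    - [0.4,0,0,0.03,0]
    - [0.4,0,0,0.03,0]
    - [0.4,0,0,0.015,0]

```text
time: 19.85
position: [0.5384, -0.1593, 0.0602]
orientation: [[0.036, 0.999, -0.005], [0.999, -0.036, 0.002], [0.002, -0.005, -1.0]]
contact_force: [-0.0, 0.4, -0.0]
opening: 0.51
```

Emit:
send_rows:
  steps:
    - [0.4,0,0,0.012,0]
    - [0.4,0,0,0,0]
    - [0.4,0,0,0,0]
    - [0.4,0,0,0,0]

```text
time: 20.25
position: [0.5408, -0.1598, 0.054]
orientation: [[0.035, 0.999, 0.002], [0.999, -0.035, -0.001], [-0.001, 0.002, -1.0]]
contact_force: [0.7, -0.6, -0.2]
opening: 0.509
```

```bash
python3 p.py .54 -.16 .0345 -2
```

```text
t 20.2 pos [ 0.5408 -0.1598  0.054 ] yang -2.02 open 0.509 F [ 0.7 -0.6 -0.2] |  turn -0.0004 then shift [-0.0002 -0.0008  0.0195] | no-turn shift [-0.0002 -0.0008  0.0195]
```

Emit:
send_rows:
  steps:
    - [0.4,0,0,0.01,0]
    - [0.4,0,0,0.006,0]
    - [0.4,0,0,0.003,0]
    - [0.4,0,0,0,0]
    - [0.4,0,0,0,0]
    - [0.4,0,0,0,0]

```text
time: 20.85
position: [0.5401, -0.1597, 0.0335]
orientation: [[0.035, 0.999, -0.0], [0.999, -0.035, 0.0], [0.0, -0.0, -1.0]]
contact_force: [0.4, 0.3, -0.6]
opening: 0.511
```

```bash
python3 p.py .54 -.16 .0345 -2
```

```text
t 20.9 pos [ 0.5401 -0.1597  0.0335] yang -2.03 open 0.511 F [ 0.4  0.3 -0.6] |  turn -0.0005 then shift [-0.0003 -0.0001 -0.001 ] | no-turn shift [-0.0003 -0.0001 -0.001 ]
```

Emit:
send_rows:
  steps:
    - [0.4,0,0,0.001,0]
    - [0.4,0,0,0,0]
    - [0.4,0,0,0,0]
    - [0.4,0,0,0,0]

```text
time: 21.25
position: [0.5402, -0.1597, 0.0334]
orientation: [[0.035, 0.999, 0.0], [0.999, -0.035, -0.0], [-0.0, 0.0, -1.0]]
contact_force: [-5.7, 1.7, 9.8]
opening: 0.508
```

Contact with the bench; open and rise, then look.

Emit:
send_rows:
  steps:
    - [0.7,0,0,0,0]
    - [0.7,0,0,0,0]
    - [0.7,0,0,0,0]
    - [0.7,0,0,-0.03,0]
    - [0.7,0,0,-0.045,0]
    - [0.7,0,0,-0.045,0]
    - [0.7,0,0,-0.035,0]
    - [0.6,0,0,-0.02,0]

```text
time: 22.05
position: [0.5407, -0.1599, 0.2111]
orientation: [[0.035, 0.999, 0.003], [0.999, -0.035, -0.001], [-0.001, 0.003, -1.0]]
contact_force: [-0.3, -0.4, -0.0]
opening: 0.652
```

```bash
python3 p.py .6303 -.021 .21 87.9; python3 snap.py wrist w13
```

```text
t 22.1 pos [ 0.5407 -0.1599  0.2111] yang -2.03 open 0.652 F [-0.3 -0.4 -0. ] |  turn -1.5696 then shift [-0.0844  0.1421  0.0012] | no-turn shift [0.142  0.0846 0.0012]
```

View pics/w13.png

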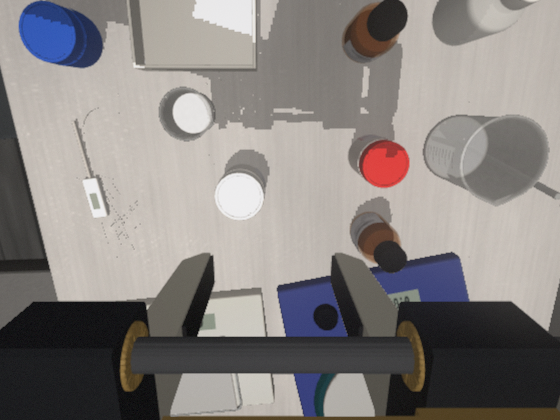

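```bash
python3 - <<'E'
from h import *
z=np.load("w13.npz");c={k:z[k] for k in("K","R","t")};W=cloud(c,z["d"])
Z=W[165:225,205:275];m=(Z[...,2]>.04)&(Z[...,2]<.06);P=Z[m];print("jar",P.mean(0),np.ptp(P,0),np.polyfit(P[:,0],P[:,2],1))
im=z["im"]; Z=W[240:275,370:410];m=(Z[...,2]>.07);P=Z[m];print("B4",m.sum(),P.mean(0),np.ptp(P,0),(P.max(0)+P.min(0))/2)
E
```

```text
jar [ 0.51035151 -0.1622618   0.05225615] [0.04687999 0.04752778 0.0151621 ] [-0.01710847  0.06098749]
B4 804 [ 0.64739589 -0.21769208  0.08397526] [0.07819771 0.08046001 0.16596266] [ 0.62393284 -0.19332475  0.15301338]
```

Emit:
send_rows:
  steps:
    - [0.5,0,0,0,-0.1427]
    - [0.5,0,0,0,-0.1427]
    - [0.5,0,0,0,-0.1427]
    - [0.5,0,0,0,-0.1427]
    - [0.5,0,0,0,-0.1427]
    - [0.5,0,0,0,-0.1427]
    - [0.5,0,0,0,-0.1427]
    - [0.5,0,0,0,-0.1427]

```text
time: 22.9
position: [0.5401, -0.1597, 0.207]
orientation: [[-0.897, 0.443, -0.001], [0.443, 0.897, 0.0], [0.001, -0.0, -1.0]]
contact_force: [0.3, 0.4, 0.3]
opening: 0.502
```

Emit:
send_rows:
  steps:
    - [0.5,0,0,0,-0.1427]
    - [0.5,0,0,0,-0.1427]
    - [0.5,0,0,0,-0.1427]
    - [0.5,-0.015,0.025,0,0]
    - [0.5,-0.024,0.042,0,0]
    - [0.5,-0.024,0.042,0,0]
    - [0.5,-0.016,0.025,0,0]
    - [0.5,-0.005,0.008,0,0]

```text
time: 23.7
position: [0.6303, -0.0185, 0.2065]
orientation: [[-0.999, 0.034, -0.001], [0.034, 0.999, 0.0], [0.001, 0.0, -1.0]]
contact_force: [0.9, -0.6, 0.5]
opening: 0.499
```

Emit:
send_rows:
  steps:
    - [0.5,0,0,0.03,0]
    - [0.5,0,0,0.03,0]
    - [0.5,0,0,0,0]
    - [0.5,0,0,0,0]

```text
time: 24.1
position: [0.6291, -0.0214, 0.148]
orientation: [[-0.999, 0.037, -0.001], [0.037, 0.999, -0.0], [0.001, -0.0, -1.0]]
contact_force: [0.0, -0.0, 0.3]
opening: 0.498
```

```bash
python3 cap.py .6303 -.021;python3 p.py .6303 -.021 .063 87.9;ls pics
```

```text
pix [273.8 230.1] 1037 [ 0.6328 -0.0205  0.082 ] [0.026  0.0254 0.006 ] midrange [ 0.6335 -0.0203  0.0812]
t 24.1 pos [ 0.6296 -0.0214  0.1492] yang 87.88 open 0.498 F [-0.3 -0.5  0.4] |  turn -0.0004 then shift [-0.0006  0.0004  0.0862] | no-turn shift [-0.0006  0.0004  0.0862]
cap_2415.png
cap_965.png
s1.png
scene0.png
t1.png
t2.png
t5.png
top0.png
w1.png
w10.png
w11.png
w12.png
w13.png
w2.png
w3.png
w4.png
w5.png
w6.png
w7.png
w8.png
w9.png
wrist0.png
```

Emit:
send_rows:
  steps:
    - [0.5,-0.002,0.001,0.025,0]
    - [0.5,0,0,0.03,0]
    - [0.5,0,0,0.02,0]
    - [0.5,0,0,0.011,0]
    - [0.5,0,0,0,0]
    - [0.5,0,0,0,0]
    - [0.5,0,0,0,0]
  newtons: 25

```text
time: 24.85
position: [0.6321, -0.0201, 0.0635]
orientation: [[-0.999, 0.037, 0.002], [0.037, 0.999, -0.0], [-0.002, -0.0, -1.0]]
contact_force: [-0.2, 0.2, -0.2]
opening: 0.5
```

Emit:
send_rows:
  steps:
    - [0.2,0,0,0,0]
    - [0.2,0,0,0,0]
    - [0.2,0,0,0,0]
    - [0.2,0,0,0,0]
    - [0.2,0,0,0,0]

```text
time: 25.35
position: [0.6315, -0.0201, 0.062]
orientation: [[-0.999, 0.037, 0.0], [0.037, 0.999, -0.0], [-0.0, -0.0, -1.0]]
contact_force: [-0.5, -1.4, 3.4]
opening: 0.284
```

Emit:
send_rows:
  steps:
    - [0.2,0,0,-0.02,0]
    - [0.2,0,0,-0.04,0]
    - [0.2,0,0,-0.05,0]
    - [0.2,0,0,-0.045,0]
    - [0.2,0,0,-0.01,0]
    - [0.2,0,0,0,0]

```text
time: 25.95
position: [0.6319, -0.0199, 0.2283]
orientation: [[-0.999, 0.037, 0.003], [0.037, 0.999, -0.0], [-0.003, 0.0, -1.0]]
contact_force: [0.6, -0.5, -2.3]
opening: 0.282
```

```bash
python3 p.py .502 -.011 .225 87.9;python3 snap.py wrist w14; python3 - <<'E'
from h import *
z=np.load("w14.npz");c={k:z[k] for k in("K","R","t")};W=cloud(c,z["d"])
m=(W[...,0]>.4)&(W[...,0]<.55)&(W[...,1]>-.06)&(W[...,1]<.17)
for a,b in((.027,.037),(.125,.145)):
    P=W[m&(W[...,2]>a)&(W[...,2]<b)];P=P[P[:,1]<.17];print(len(P),cv2.minAreaRect((P[:,:2]*1000).astype(np.float32)))
E
```

```text
t 25.9 pos [ 0.6319 -0.0199  0.2283] yang 87.91 open 0.282 F [ 0.6 -0.5 -2.3] |  turn 0.0001 then shift [0.1301 0.0042 0.0029] | no-turn shift [0.1301 0.0042 0.0029]
4886 ((499.2006530761719, 53.60744857788086), (200.5089111328125, 75.19267272949219), 87.94293975830078)
1860 ((511.3858642578125, 52.266700744628906), (21.528820037841797, 50.983642578125), 87.94757843017578)
```

View pics/w14.png

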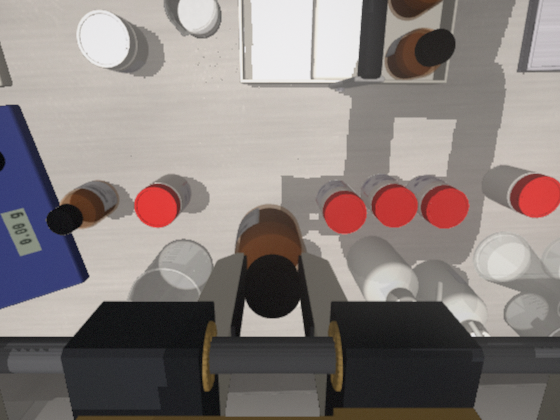

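Emit:
send_rows:
  steps:
    - [0.2,0.015,0.001,0,0]
    - [0.2,0.03,0.001,0,0]
    - [0.2,0.035,0.001,0,0]
    - [0.2,0.03,0.001,0,0]
    - [0.2,0.02,0,0,0]
    - [0.2,0,0,0,0]
    - [0.2,0,0,0,0]
    - [0.2,0,0,0,0]

```text
time: 26.8
position: [0.5019, -0.0112, 0.2255]
orientation: [[-0.999, 0.037, -0.002], [0.037, 0.999, 0.0], [0.002, 0.0, -1.0]]
contact_force: [-0.0, -0.6, -0.8]
opening: 0.287
```

```bash
python3 p.py .5022 -.0107 .069 87.9
```

```text
t 26.8 pos [ 0.5019 -0.0112  0.2255] yang 87.90 open 0.287 F [-0.  -0.6 -0.8] |  turn 0.0000 then shift [-0.0005  0.0005  0.1565] | no-turn shift [-0.0005  0.0005  0.1565]
```

Emit:
send_rows:
  steps:
    - [0.2,0,0.0005,0.02,0]
    - [0.2,0,0,0.035,0]
    - [0.2,0,0,0.035,0]
    - [0.2,0,0,0.03,0]
    - [0.2,0,0,0.015,0]
    - [0.2,0,0,0.008,0]
    - [0.2,0,0,0,0]
    - [0.2,0,0,0,0]

```text
time: 27.6
position: [0.5024, -0.0108, 0.0849]
orientation: [[-0.999, 0.037, 0.001], [0.037, 0.999, -0.0], [-0.001, -0.0, -1.0]]
contact_force: [0.3, -0.1, -0.9]
opening: 0.281
```

```bash
python3 p.py .5022 -.0107 .068 87.9;python3 snap.py wrist w15
```

```text
t 27.6 pos [ 0.5024 -0.0108  0.0849] yang 87.90 open 0.281 F [ 0.3 -0.1 -0.9] |  turn 0.0000 then shift [0.0002 0.0001 0.0169] | no-turn shift [0.0002 0.0001 0.0169]
```

View pics/w15.png

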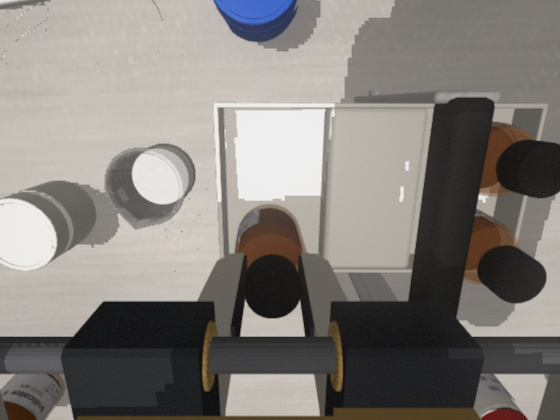

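Emit:
send_rows:
  steps:
    - [0.2,0,0,0.008,0]
    - [0.2,0,0,0.005,0]
    - [0.2,0,0,0.002,0]
    - [0.2,0,0,0,0]
    - [0.2,0,0,0,0]
    - [0.2,0,0,0,0]

```text
time: 28.25
position: [0.5017, -0.0107, 0.0688]
orientation: [[-0.999, 0.037, 0.0], [0.037, 0.999, -0.0], [-0.0, -0.0, -1.0]]
contact_force: [-0.9, -0.5, 0.0]
opening: 0.286
```

Emit:
send_rows:
  steps:
    - [0.2,0,0,0.001,0]
    - [0.2,0,0,0,0]
    - [0.2,0,0,0,0]
    - [0.2,0,0,0,0]

```text
time: 28.65
position: [0.5018, -0.0107, 0.068]
orientation: [[-0.999, 0.037, 0.001], [0.037, 0.999, -0.0], [-0.001, 0.0, -1.0]]
contact_force: [-1.3, 0.4, 4.5]
opening: 0.286
```

Seated. Release and go to the last bottle (≈0.645, −0.219).

Emit:
send_rows:
  steps:
    - [0.5,0,0,0,0]
    - [0.5,0,0,0,0]
    - [0.5,0,0,0,0]
    - [0.5,0,0,-0.02,0]
    - [0.5,0,0,-0.04,0]
    - [0.5,0,0,-0.05,0]
    - [0.5,0,0,-0.03,0]
    - [0.5,0,0,0,0]

```text
time: 29.45
position: [0.5029, -0.0108, 0.2123]
orientation: [[-0.999, 0.037, 0.006], [0.037, 0.999, -0.0], [-0.006, -0.0, -1.0]]
contact_force: [0.0, -1.1, -0.7]
opening: 0.501
```

```bash
python3 p.py .645 -.219 .21 87.9
```

```text
t 29.4 pos [ 0.5029 -0.0108  0.2123] yang 87.90 open 0.501 F [ 0.  -1.1 -0.7] |  turn 0.0000 then shift [-0.1496 -0.2028  0.0033] | no-turn shift [-0.1496 -0.2029  0.0033]
```

Emit:
send_rows:
  steps:
    - [0.5,-0.014,-0.019,0,0]
    - [0.5,-0.028,-0.038,0,0]
    - [0.5,-0.029,-0.039,0,0]
    - [0.5,-0.029,-0.039,0,0]
    - [0.5,-0.029,-0.039,0,0]
    - [0.5,-0.021,-0.029,0,0]
    - [0.5,0,0,0,0]
    - [0.5,0,0,0.03,0]

```text
time: 30.25
position: [0.6453, -0.2201, 0.1796]
orientation: [[-0.999, 0.038, 0.004], [0.038, 0.999, -0.001], [-0.004, -0.001, -1.0]]
contact_force: [-0.1, -0.1, 0.6]
opening: 0.498
```

Emit:
send_rows:
  steps:
    - [0.5,0,0,0.03,0]
    - [0.5,0,0,0,0]
    - [0.5,0,0,0,0]
    - [0.5,0,0,0,0]

```text
time: 30.65
position: [0.6446, -0.2189, 0.1496]
orientation: [[-0.999, 0.036, 0.002], [0.036, 0.999, -0.001], [-0.002, -0.001, -1.0]]
contact_force: [0.2, -0.0, -0.2]
opening: 0.502
```

```bash
python3 cap.py .645 -.219;python3 p.py .645 -.219 .063 87.9;ls pics/cap*
```

```text
pix [273.2 228. ] 1018 [ 0.6477 -0.2202  0.082 ] [0.0255 0.025  0.006 ] midrange [ 0.6485 -0.2203  0.081 ]
t 30.7 pos [ 0.6447 -0.219   0.1497] yang 87.91 open 0.500 F [ 0.4 -0.5  0.2] |  turn 0.0003 then shift [-0.0001  0.0001  0.0867] | no-turn shift [-0.0001  0.0001  0.0867]
pics/cap_2415.png
pics/cap_3070.png
pics/cap_965.png
```

View pics/cap_3070.png

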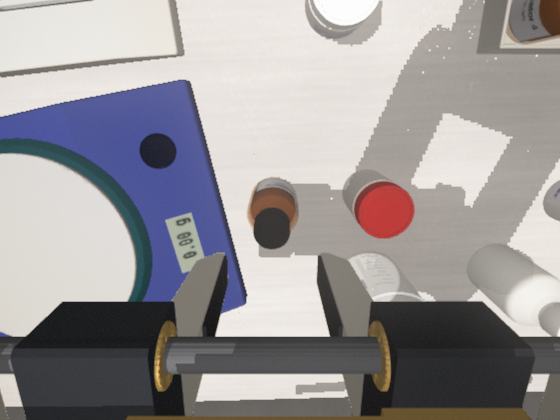

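Emit:
send_rows:
  steps:
    - [0.5,-0.0025,-0.001,0.025,0]
    - [0.5,0,0,0.03,0]
    - [0.5,0,0,0.02,0]
    - [0.5,0,0,0.011,0]
    - [0.5,0,0,0,0]
    - [0.5,0,0,0,0]
    - [0.5,0,0,0,0]
  newtons: 25

```text
time: 31.4
position: [0.6473, -0.2204, 0.0634]
orientation: [[-0.999, 0.036, 0.002], [0.036, 0.999, -0.001], [-0.002, -0.001, -1.0]]
contact_force: [0.5, -0.1, -0.4]
opening: 0.499
```

Emit:
send_rows:
  steps:
    - [0.2,0,0,0,0]
    - [0.2,0,0,0,0]
    - [0.2,0,0,0,0]
    - [0.2,0,0,0,0]
    - [0.2,0,0,0,0]

```text
time: 31.9
position: [0.6467, -0.2202, 0.062]
orientation: [[-0.999, 0.037, 0.0], [0.037, 0.999, -0.0], [-0.0, -0.0, -1.0]]
contact_force: [-0.8, 0.1, 2.6]
opening: 0.284
```

Emit:
send_rows:
  steps:
    - [0.2,0,0,-0.02,0]
    - [0.2,0,0,-0.04,0]
    - [0.2,0,0,-0.05,0]
    - [0.2,0,0,-0.045,0]
    - [0.2,0,0,-0.01,0]
    - [0.2,0,0,0,0]

```text
time: 32.5
position: [0.647, -0.2203, 0.2284]
orientation: [[-0.999, 0.037, 0.003], [0.037, 0.999, -0.001], [-0.003, -0.001, -1.0]]
contact_force: [0.3, -0.9, -0.4]
opening: 0.283
```

```bash
python3 p.py .4480 -.0087 .225 87.9;python3 snap.py wrist w16
```

```text
t 32.5 pos [ 0.647  -0.2203  0.2284] yang 87.90 open 0.283 F [ 0.3 -0.9 -0.4] |  turn 0.0001 then shift [0.2067 0.2042 0.0027] | no-turn shift [0.2066 0.2042 0.0027]
```

View pics/w16.png

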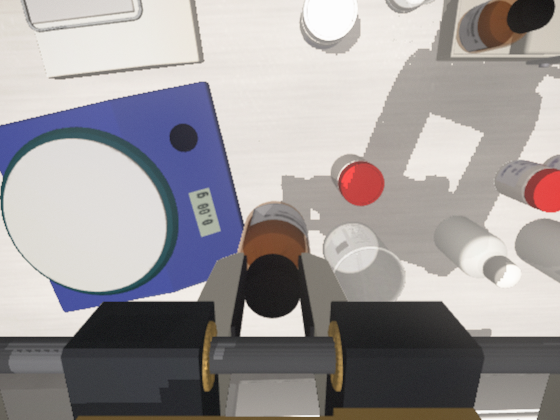

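Emit:
send_rows:
  steps:
    - [0.2,0.015,0.015,0,0]
    - [0.2,0.03,0.029,0,0]
    - [0.2,0.033,0.033,0,0]
    - [0.2,0.033,0.033,0,0]
    - [0.2,0.033,0.033,0,0]
    - [0.2,0.033,0.032,0,0]
    - [0.2,0.02,0.019,0,0]
    - [0.2,0.0095,0.01,0,0]

```text
time: 33.35
position: [0.4459, -0.0074, 0.2247]
orientation: [[-0.999, 0.035, -0.002], [0.035, 0.999, 0.0], [0.002, 0.0, -1.0]]
contact_force: [0.1, -0.2, -0.7]
opening: 0.282
```

Emit:
send_rows:
  steps:
    - [0.2,0,0,0,0]
    - [0.2,0,0,0,0]
    - [0.2,0,0,0,0]
    - [0.2,0,0,0,0]

```text
time: 33.75
position: [0.4481, -0.0093, 0.2261]
orientation: [[-0.999, 0.037, -0.001], [0.037, 0.999, 0.0], [0.001, -0.0, -1.0]]
contact_force: [-0.6, 0.0, -0.8]
opening: 0.284
```

```bash
python3 p.py .4480 -.0087 .068 87.9
```

```text
t 33.8 pos [ 0.4481 -0.0093  0.2261] yang 87.85 open 0.284 F [-0.6  0.  -0.8] |  turn -0.0009 then shift [-0.      0.0006  0.1581] | no-turn shift [-0.      0.0006  0.1581]
```

Emit:
send_rows:
  steps:
    - [0.2,0,0.0005,0.02,0]
    - [0.2,0,0,0.035,0]
    - [0.2,0,0,0.035,0]
    - [0.2,0,0,0.03,0]
    - [0.2,0,0,0.015,0]
    - [0.2,0,0,0.008,0]
    - [0.2,0,0,0,0]
    - [0.2,0,0,0,0]

```text
time: 34.55
position: [0.4484, -0.0084, 0.0849]
orientation: [[-0.999, 0.037, 0.001], [0.037, 0.999, -0.0], [-0.001, -0.0, -1.0]]
contact_force: [-0.9, 0.1, -1.7]
opening: 0.287
```

```bash
python3 p.py .4480 -.0087 .068 87.9;python3 snap.py wrist w17
```

```text
t 34.5 pos [ 0.4484 -0.0084  0.0849] yang 87.90 open 0.287 F [-0.9  0.1 -1.7] |  turn -0.0001 then shift [ 0.0004 -0.0004  0.0169] | no-turn shift [ 0.0004 -0.0004  0.0169]
```

View pics/w17.png

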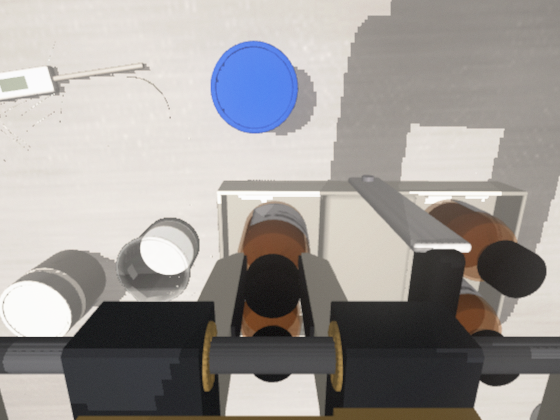

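Emit:
send_rows:
  steps:
    - [0.2,0,0,0.008,0]
    - [0.2,0,0,0.005,0]
    - [0.2,0,0,0.003,0]
    - [0.2,0,0,0,0]
    - [0.2,0,0,0,0]
    - [0.2,0,0,0,0]

```text
time: 35.2
position: [0.4478, -0.0081, 0.0678]
orientation: [[-0.999, 0.037, 0.0], [0.037, 0.999, 0.0], [-0.0, 0.0, -1.0]]
contact_force: [0.6, 1.5, 2.4]
opening: 0.283
```

Emit:
send_rows:
  steps:
    - [0.5,0,0,0,0]
    - [0.5,0,0,0,0]
    - [0.5,0,0,0,0]
    - [0.5,0,0,-0.02,0]
    - [0.5,0,0,-0.04,0]
    - [0.5,0,0,-0.05,0]
    - [0.5,0,0,-0.05,0]
    - [0.5,0,0,0,0]

```text
time: 36.0
position: [0.4493, -0.0084, 0.2345]
orientation: [[-0.999, 0.037, 0.009], [0.037, 0.999, -0.001], [-0.009, -0.0, -1.0]]
contact_force: [0.4, 1.7, 0.1]
opening: 0.5
```

```bash
python3 p.py .4775 .0537 .235 87.9;python3 snap.py wrist w18; python3 snap.py scene s18 180 160 380 300 4; python3 - <<'E'
from h import *
z=np.load("w18.npz");c={k:z[k] for k in("K","R","t")};W=cloud(c,z["d"])
m=(W[...,0]>.4)&(W[...,0]<.56)&(W[...,1]>-.07)&(W[...,1]<.17)
for a,b in((.027,.037),(.125,.145)):
    P=W[m&(W[...,2]>a)&(W[...,2]<b)];print(len(P),cv2.minAreaRect((P[:,:2]*1000).astype(np.float32)))
m&=(W[...,2]>.079)&(W[...,2]<.1)
n,l,s,cc=cv2.connectedComponentsWithStats(m.astype(np.uint8))
for i in range(1,n):
    if s[i,4]>60: print(s[i,4],W[l==i].mean(0).round(4))
E
```

```text
t 36.0 pos [ 0.4493 -0.0084  0.2345] yang 87.91 open 0.500 F [0.4 1.7 0.1] |  turn 0.0001 then shift [-0.0259  0.0631 -0.0004] | no-turn shift [-0.0259  0.0631 -0.0004]
3398 ((475.1883239746094, 41.75482940673828), (225.0403594970703, 118.55045318603516), 87.73917388916016)
1677 ((460.10162353515625, 53.56282424926758), (19.31256103515625, 85.88018035888672), 85.58270263671875)
111 [0.417  0.0548 0.0898]
643 [ 0.4485 -0.0086  0.0844]
680 [0.4526 0.1174 0.0843]
571 [ 0.5018 -0.0104  0.0841]
590 [0.5092 0.1155 0.084 ]
```

View pics/w18.png

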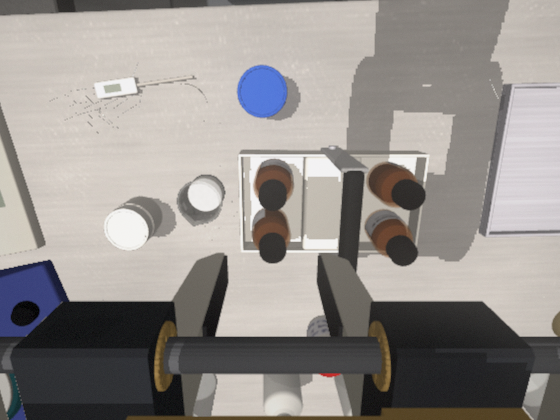

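View pics/s18.png

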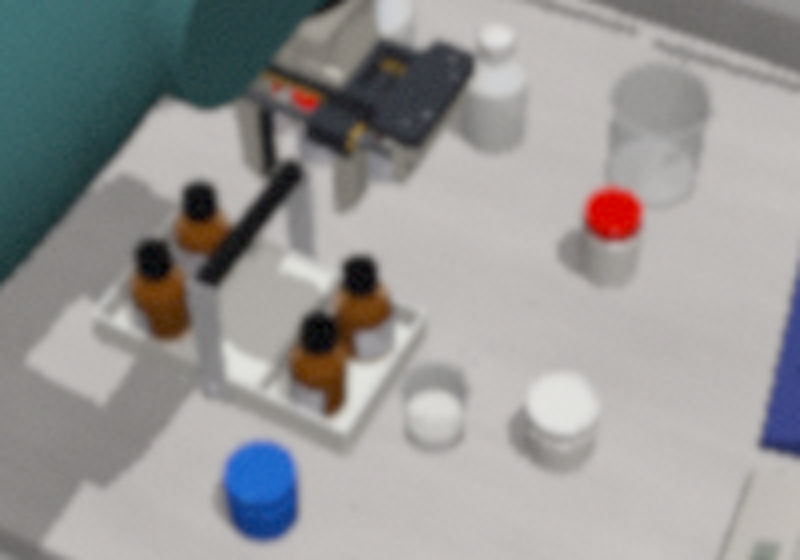

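Emit:
send_rows:
  steps:
    - [0.4,-0.008,0.018,0,0]
    - [0.4,-0.012,0.03,0,0]
    - [0.4,-0.006,0.015,0,0]
    - [0.4,0,0,0,0]
    - [0.4,0,0,0,0]
    - [0.4,0,0,0,0]

```text
time: 36.7
position: [0.4756, 0.0532, 0.2269]
orientation: [[-0.999, 0.037, -0.001], [0.037, 0.999, -0.0], [0.001, -0.0, -1.0]]
contact_force: [0.6, -0.8, 0.6]
opening: 0.397
```

```bash
python3 p.py .4775 .0537 .107 87.9;python3 snap.py wrist w19;python3 - <<'E'
from h import *
z=np.load("w19.npz");c={k:z[k] for k in("K","R","t")};W=cloud(c,z["d"])
m=(W[...,0]>.4)&(W[...,0]<.56)&(W[...,1]>-.057)&(W[...,1]<.17)
for a,b in((.027,.037),(.128,.145)):
    P=W[m&(W[...,2]>a)&(W[...,2]<b)];print(len(P),cv2.minAreaRect((P[:,:2]*1000).astype(np.float32)), P.min(0),P.max(0))
E
```

```text
t 36.7 pos [0.4756 0.0532 0.2269] yang 87.88 open 0.397 F [ 0.6 -0.8  0.6] |  turn -0.0004 then shift [-0.002   0.0006  0.1199] | no-turn shift [-0.002   0.0006  0.1199]
5704 ((476.44598388671875, 54.437652587890625), (200.57554626464844, 116.74260711669922), 87.68749237060547) [ 0.41788861 -0.04740767  0.02700821] [0.53760523 0.15592588 0.0369944 ]
2594 ((477.6050720214844, 54.320621490478516), (20.65067481994629, 118.78062438964844), 87.73323059082031) [0.41802574 0.04176069 0.12803103] [0.53730424 0.06695821 0.13658274]
```

View pics/w19.png

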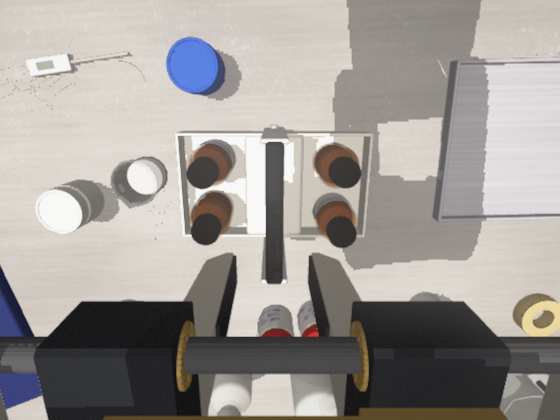

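Emit:
send_rows:
  steps:
    - [0.4,-0.002,0.0005,0.025,0]
    - [0.4,0,0,0.035,0]
    - [0.4,0,0,0.03,0]
    - [0.4,0,0,0.02,0]
    - [0.4,0,0,0.009,0]
    - [0.4,0,0,0,0]
    - [0.4,0,0,0,0]
    - [0.4,0,0,0,0]
  newtons: 60

```text
time: 37.55
position: [0.4785, 0.0541, 0.11]
orientation: [[-0.999, 0.037, 0.002], [0.037, 0.999, 0.0], [-0.002, 0.0, -1.0]]
contact_force: [0.1, 0.7, 0.3]
opening: 0.403
```

```bash
python3 p.py .4775 .0537 .107 87.9;python3 snap.py wrist w20
```

```text
t 37.5 pos [0.4785 0.0541 0.11  ] yang 87.89 open 0.403 F [0.1 0.7 0.3] |  turn -0.0001 then shift [ 0.001  -0.0005  0.003 ] | no-turn shift [ 0.001  -0.0005  0.003 ]
```

View pics/w20.png

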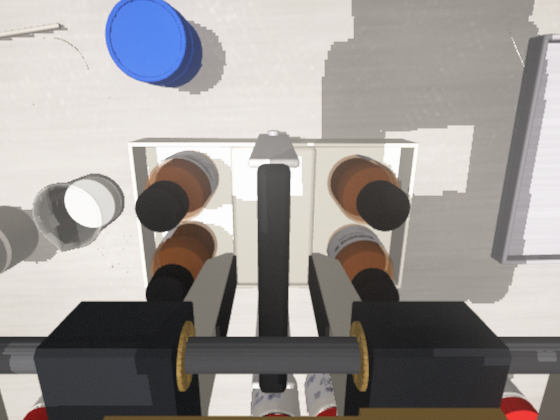

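Straddling the bar correctly. Close.

Emit:
send_rows:
  steps:
    - [0.4,0,0,0.002,0]
    - [0.4,0,0,0,0]
    - [0.4,0,0,0,0]
    - [0.2,0,0,0,0]
    - [0.05,0,0,0,0]
    - [0.0,0,0,0,0]
    - [0.0,0,0,0,0]
    - [0.0,0,0,0,0]
  newtons: 60

```text
time: 38.4
position: [0.478, 0.0543, 0.1066]
orientation: [[-0.999, 0.037, 0.0], [0.037, 0.999, 0.0], [-0.0, 0.0, -1.0]]
contact_force: [0.3, 1.4, -0.1]
opening: 0.148
```

Emit:
send_rows:
  steps:
    - [0.0,0,0,0,0]
    - [0.0,0,0,-0.005,0]
    - [0.0,0,0,-0.01,0]
    - [0.0,0,0,-0.01,0]
    - [0.0,0,0,-0.005,0]
    - [0.0,0,0,0,0]
    - [0.0,0,0,0,0]

```text
time: 39.1
position: [0.4779, 0.0542, 0.1366]
orientation: [[-0.999, 0.037, -0.0], [0.037, 0.999, -0.0], [0.0, -0.0, -1.0]]
contact_force: [-0.4, -0.3, -7.4]
opening: 0.142
```

```bash
python3 p.py .4775 .0537 .107 87.9;python3 snap.py wrist w21; python3 snap.py scene s21 180 160 380 300 4
```

```text
t 39.1 pos [0.4779 0.0542 0.1366] yang 87.90 open 0.142 F [-0.4 -0.3 -7.4] |  turn -0.0000 then shift [ 0.0004 -0.0005  0.0296] | no-turn shift [ 0.0004 -0.0005  0.0296]
```

View pics/w21.png

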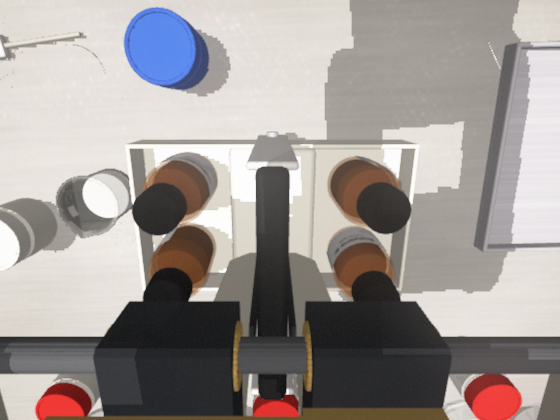

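View pics/s21.png

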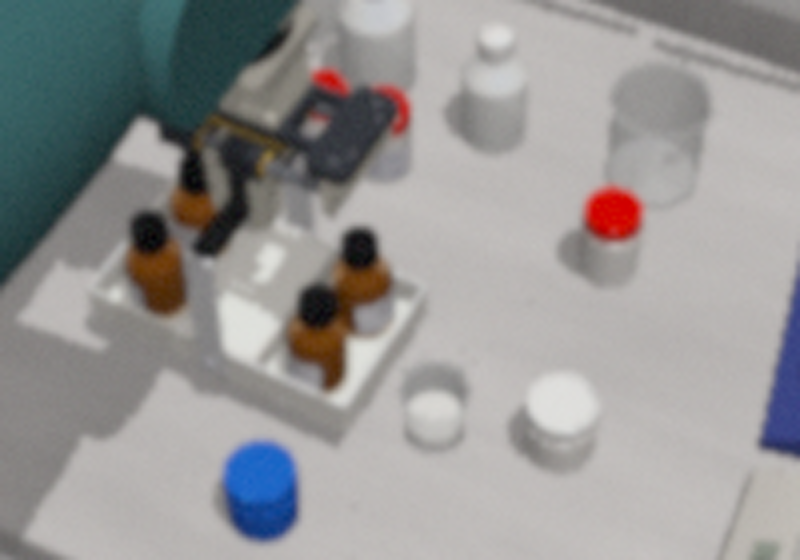

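Emit:
send_rows:
  steps:
    - [0.0,0,0,-0.01,0]
    - [0.0,0,0,-0.02,0]
    - [0.0,0,0,-0.02,0]
    - [0.0,0,0,-0.015,0]
    - [0.0,0,0,-0.005,0]
    - [0.0,0,0,0,0]

```text
time: 39.8
position: [0.4781, 0.0542, 0.2071]
orientation: [[-0.999, 0.037, 0.001], [0.037, 0.999, 0.0], [-0.001, 0.0, -1.0]]
contact_force: [-0.4, 0.1, -7.3]
opening: 0.148
```

```bash
python3 - <<'E'
from h import *
z=np.load("top0.npz");im=z["im"];c=camera_info("top")
r=im[220:300,365:430].astype(int); g=r.mean(-1); print(r[35,35],r[10,20],r[35,58])
m=(np.abs(r-r[35,36]).max(-1)<9).astype(np.uint8)
n,l,s,cc=cv2.connectedComponentsWithStats(m);i=1+s[1:,4].argmax();print(s[i],cc[i]+[365,220])
print("centroid",onz(c,*(cc[i]+[365,220]),.0375))
vv,uu=np.nonzero(l==i);bx=cv2.boxPoints(cv2.minAreaRect(np.c_[uu+365,vv+220].astype(np.float32)))
for b in bx: print(b,onz(c,*b,.0375).round(4))
P=np.array([onz(c,u+365,v+220,.0375)[:2]*1000 for u,v in zip(uu,vv)],np.float32);print(cv2.minAreaRect(P))
cv2.imwrite("pics/pan.png",cv2.resize((l==i).astype(np.uint8)*255,None,fx=6,fy=6,interpolation=0))
for u,v in((383,232),(415,231.3),(419.5,278.8),(387,280)): print(onz(c,u,v,.0375).round(4))
E
```

```text
[141 147 141] [159 166 157] [155 160 151]
[  17   10   38   51 1442] [400.67128988 255.0631068 ]
centroid [ 0.41286496 -0.39172229  0.0375    ]
[381.74863 232.10883] [ 0.4868 -0.3319  0.0375]
[415.7955  229.14822] [ 0.498  -0.4435  0.0375]
[420.10696 278.72983] [ 0.3379 -0.4521  0.0375]
[386.0601  281.69043] [ 0.327  -0.3424  0.0375]
((412.77386474609375, -394.11309814453125), (160.1968536376953, 111.0992202758789), 5.131406784057617)
[ 0.4872 -0.336   0.0375]
[ 0.4909 -0.4407  0.0375]
[ 0.3376 -0.4502  0.0375]
[ 0.3324 -0.3456  0.0375]
```

View pics/pan.png

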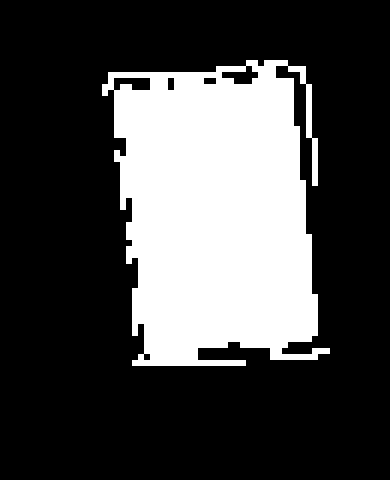

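```bash
python3 - <<'E'
from h import *
z=np.load("scene0.npz");im=z["im"];c=camera_info("scene")
u0,v0=340,270
r=im[v0:385,u0:435].astype(int); ref=im[325,395].astype(int);print(ref)
m=(np.abs(r-ref).max(-1)<8).astype(np.uint8)
n,l,s,cc=cv2.connectedComponentsWithStats(m);i=1+s[1:,4].argmax();print(s[i],cc[i]+[u0,v0],onz(c,*(cc[i]+[u0,v0]),.0375))
vv,uu=np.nonzero(l==i);P=np.array([onz(c,u+u0,v+v0,.0375)[:2]*1000 for u,v in zip(uu,vv)],np.float32);print(cv2.minAreaRect(P))
E
python3 p.py .4125 -.391 .207 90
```

```text
[165 163 160]
[   0    0   95  105 4351] [391.23259021 322.70535509] [ 0.41364757 -0.38517193  0.0375    ]
((419.30609130859375, -364.1929931640625), (253.99607849121094, 237.0955047607422), 15.838582992553711)
t 39.8 pos [0.4781 0.0542 0.2071] yang 87.90 open 0.148 F [-0.4  0.1 -7.3] |  turn -0.0366 then shift [ 6.560e-02 -4.452e-01  1.000e-04] | no-turn shift [ 4.930e-02 -4.473e-01  1.000e-04]
```

Emit:
send_rows:
  steps:
    - [0,0.001,-0.008,0,0]
    - [0,0.002,-0.016,0,-0.006]
    - [0,0.003,-0.024,0,-0.006]
    - [0,0.004,-0.03,0,-0.006]
    - [0,0.004,-0.032,0,-0.006]
    - [0,0.004,-0.032,0,-0.006]
    - [0,0.005,-0.032,0,-0.006]
    - [0,0.005,-0.032,0,0]

```text
time: 40.6
position: [0.4454, -0.1529, 0.2056]
orientation: [[-1.0, 0.0, -0.001], [0.0, 1.0, 0.0], [0.001, 0.0, -1.0]]
contact_force: [1.7, 0.1, -7.2]
opening: 0.145
```

Emit:
send_rows:
  steps:
    - [0,0.005,-0.032,0,0]
    - [0,0.005,-0.032,0,0]
    - [0,0.005,-0.032,0,0]
    - [0,0.005,-0.032,0,0]
    - [0,0.004,-0.03,0,0]
    - [0,0.003,-0.022,0,0]
    - [0,0.002,-0.014,0,0]
    - [0,0.001,-0.007,0,0]

```text
time: 41.4
position: [0.4156, -0.3531, 0.2057]
orientation: [[-1.0, 0.002, -0.001], [0.002, 1.0, 0.001], [0.001, 0.001, -1.0]]
contact_force: [-0.8, 0.4, -7.1]
opening: 0.145
```

Emit:
send_rows:
  steps:
    - [0,0,0,0,0]
    - [0,0,0,0,0]
    - [0,0,0,0,0]

```text
time: 41.7
position: [0.4165, -0.3515, 0.2067]
orientation: [[-1.0, -0.0, 0.0], [-0.0, 1.0, 0.0], [-0.0, 0.0, -1.0]]
contact_force: [0.6, 0.3, -7.3]
opening: 0.143
```

```bash
python3 p.py .4125 -.391 .145 90;python3 snap.py wrist w22; python3 snap.py scene s22
```

```text
t 41.7 pos [ 0.4165 -0.3515  0.2067] yang 90.02 open 0.143 F [ 0.6  0.3 -7.3] |  turn 0.0003 then shift [ 0.004  -0.0395  0.0617] | no-turn shift [ 0.004  -0.0395  0.0617]
```

View pics/w22.png

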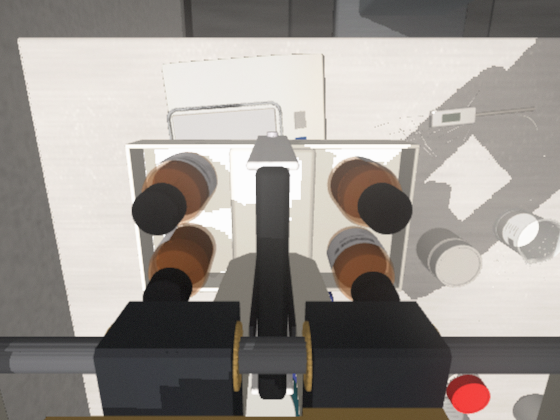

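View pics/s22.png

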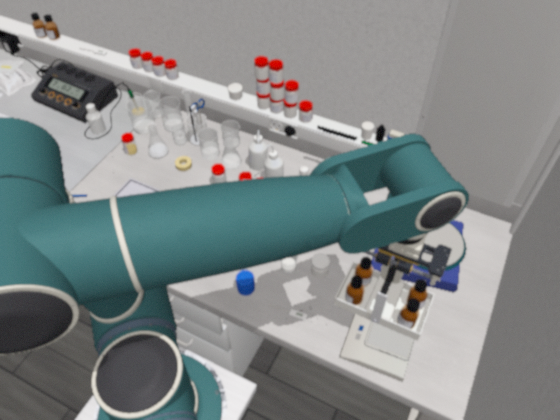

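```bash
python3 - <<'E'
from h import *
z=np.load("w22.npz");c={k:z[k] for k in("K","R","t")}
for u,v in((168,112),(279,104),(172,138),(282,136),(225,107)): print((u,v),onz(c,u,v,.0375).round(4))
z=np.load("w7.npz");c={k:z[k] for k in("K","R","t")}
for u,v in((40,148),(137,143),(135,137),(85,149),(110,50)): print((u,v),onz(c,u,v,.0375).round(4))
E
```

```text
(168, 112) [ 0.3419 -0.4473  0.0375]
(279, 104) [ 0.3348 -0.346   0.0375]
(172, 138) [ 0.3653 -0.4456  0.0375]
(282, 136) [ 0.3634 -0.343   0.0375]
(225, 107) [ 0.3375 -0.3951  0.0375]
(40, 148) [ 0.4872 -0.4298  0.0375]
(137, 143) [ 0.486  -0.3324  0.0375]
(135, 137) [ 0.4801 -0.3335  0.0375]
(85, 149) [ 0.4899 -0.3852  0.0375]
(110, 50) [ 0.4007 -0.3444  0.0375]
```

Emit:
send_rows:
  steps:
    - [0,0.001,-0.008,0,0]
    - [0,0.002,-0.015,0,0]
    - [0,0.001,-0.01,0,0]
    - [0,0,-0.005,0.005,0]
    - [0,0,0,0.012,0]
    - [0,0,0,0.015,0]
    - [0,0,0,0.01,0]
    - [0,0,0,0.005,0]

```text
time: 42.6
position: [0.4119, -0.3896, 0.1577]
orientation: [[-1.0, 0.0, -0.001], [0.0, 1.0, 0.002], [0.001, 0.002, -1.0]]
contact_force: [-0.1, 0.6, -8.0]
opening: 0.144
```

Emit:
send_rows:
  steps:
    - [0,0,0,0.003,0]
    - [0,0,0,0,0]
    - [0,0,0,0,0]
    - [0,0,0,0,0]

```text
time: 43.0
position: [0.4124, -0.3904, 0.1572]
orientation: [[-1.0, 0.001, 0.001], [0.001, 1.0, -0.001], [-0.001, -0.001, -1.0]]
contact_force: [0.7, 0.5, -7.8]
opening: 0.145
```

```bash
python3 p.py .4125 -.390 .144 90;python3 snap.py wrist w23
```

```text
t 43.0 pos [ 0.4124 -0.3904  0.1572] yang 89.97 open 0.145 F [ 0.7  0.5 -7.8] |  turn -0.0006 then shift [-0.0001  0.0004  0.0132] | no-turn shift [-0.0001  0.0004  0.0132]
```

View pics/w23.png

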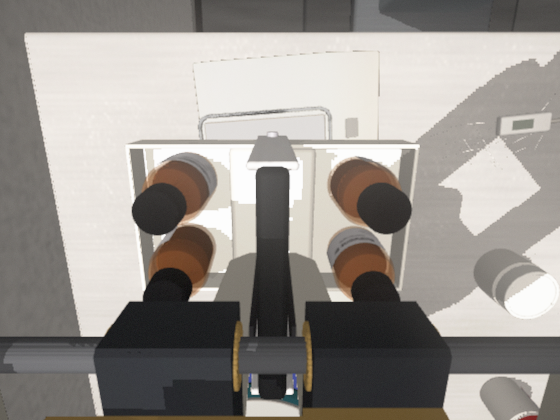

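Emit:
send_rows:
  steps:
    - [0,0,0,0.004,0]
    - [0,0,0,0.004,0]
    - [0,0,0,0.002,0]
    - [0,0,0,0.001,0]
    - [0,0,0,0,0]
    - [0,0,0,0,0]
    - [0,0,0,0,0]

```text
time: 43.75
position: [0.4123, -0.3903, 0.1458]
orientation: [[-1.0, 0.001, 0.0], [0.001, 1.0, -0.0], [-0.0, -0.0, -1.0]]
contact_force: [-0.2, -0.4, -7.2]
opening: 0.148
```

Emit:
send_rows:
  steps:
    - [0,0,0,0.001,0]
    - [0,0,0,0,0]
    - [0,0,0,0,0]

```text
time: 44.05
position: [0.4122, -0.3903, 0.1446]
orientation: [[-1.0, 0.001, -0.0], [0.001, 1.0, 0.0], [0.0, 0.0, -1.0]]
contact_force: [0.6, -0.5, -8.1]
opening: 0.145
```

Emit:
send_rows:
  steps:
    - [0,0,0,0.0005,0]
    - [0,0,0,0,0]
    - [0,0,0,0,0]

```text
time: 44.35
position: [0.4123, -0.3903, 0.1442]
orientation: [[-1.0, 0.001, 0.0], [0.001, 1.0, -0.0], [-0.0, -0.0, -1.0]]
contact_force: [0.6, -0.4, -6.9]
opening: 0.14
```

Emit:
send_rows:
  steps:
    - [0,0,0,0.0005,0]
    - [0,0,0,0,0]
    - [0,0,0,0,0]

```text
time: 44.65
position: [0.4123, -0.3904, 0.1441]
orientation: [[-1.0, 0.001, 0.0], [0.001, 1.0, -0.001], [-0.0, -0.001, -1.0]]
contact_force: [-2.1, -0.3, 1.4]
opening: 0.143
```

Emit:
send_rows:
  steps:
    - [0.4,0,0,0,0]
    - [0.4,0,0,0,0]
    - [0.4,0,0,0,0]
    - [0.4,0,0,-0.01,0]
    - [0.4,0,0,-0.025,0]
    - [0.4,0,0,-0.03,0]
    - [0.4,0,0,-0.015,0]
    - [0.4,0,0,0,0]

```text
time: 45.45
position: [0.4128, -0.3908, 0.2262]
orientation: [[-1.0, 0.001, 0.003], [0.001, 1.0, -0.003], [-0.003, -0.003, -1.0]]
contact_force: [-0.4, -0.2, -0.6]
opening: 0.402
```

```bash
python3 p.py .4125 -.390 .144 90;python3 snap.py wrist w24; python3 snap.py scene s24 300 230 460 370 5
```

```text
t 45.5 pos [ 0.4128 -0.3908  0.2262] yang 89.97 open 0.402 F [-0.4 -0.2 -0.6] |  turn -0.0006 then shift [0.0005 0.001  0.0822] | no-turn shift [0.0005 0.001  0.0822]
```

View pics/w24.png

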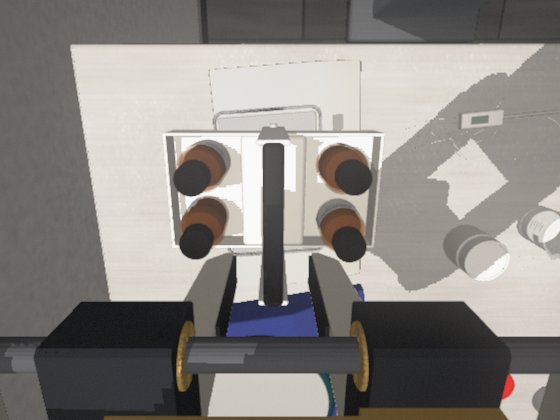

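View pics/s24.png

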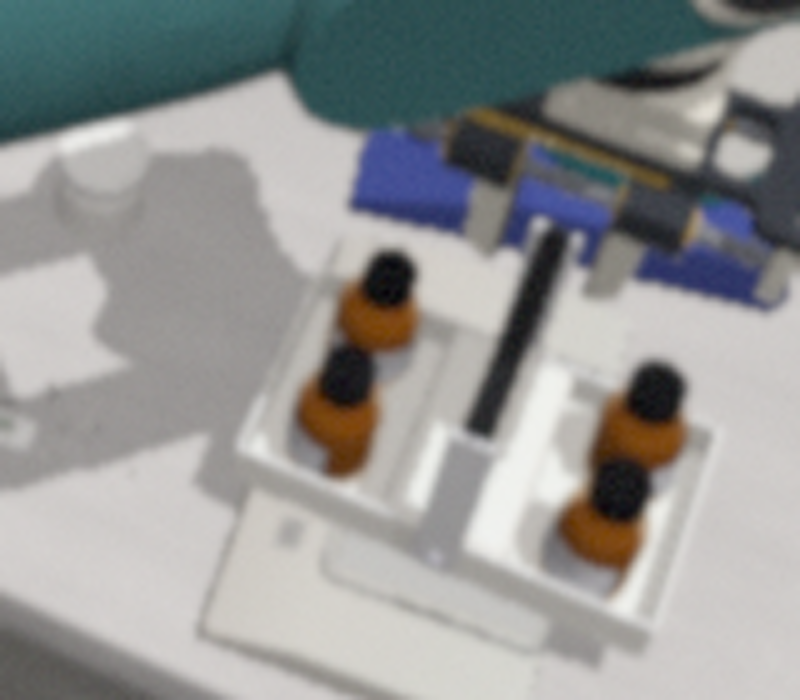

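Carrier stands level on the pan, four bottles upright. Wait over 2 s.

Emit:
send_rows:
  steps:
    - [0.4,0,0,0,0]
    - [0.4,0,0,0,0]
    - [0.4,0,0,0,0]
    - [0.4,0,0,0,0]
    - [0.4,0,0,0,0]
    - [0.4,0,0,0,0]
    - [0.4,0,0,0,0]
    - [0.4,0,0,0,0]

```text
time: 46.35
position: [0.4123, -0.3903, 0.2237]
orientation: [[-1.0, 0.001, 0.0], [0.001, 1.0, -0.0], [-0.0, -0.0, -1.0]]
contact_force: [-0.4, -0.9, -0.1]
opening: 0.401
```

Emit:
send_rows:
  steps:
    - [0.4,0,0,0,0]
    - [0.4,0,0,0,0]
    - [0.4,0,0,0,0]
    - [0.4,0,0,0,0]
    - [0.4,0,0,0,0]
    - [0.4,0,0,0,0]
    - [0.4,0,0,0,0]
    - [0.4,0,0,0,0]

```text
time: 47.15
position: [0.4123, -0.3903, 0.2236]
orientation: [[-1.0, 0.001, -0.0], [0.001, 1.0, 0.0], [0.0, 0.0, -1.0]]
contact_force: [0.4, 0.8, -0.0]
opening: 0.401
```

Emit:
send_rows:
  steps:
    - [0.4,0,0,0,0]
    - [0.4,0,0,0,0]
    - [0.4,0,0,0,0]
    - [0.4,0,0,0,0]
    - [0.4,0,0,0,0]
    - [0.4,0,0,0,0]
    - [0.4,0,0,0,0]
    - [0.4,0,0,0,0]

```text
time: 47.95
position: [0.4123, -0.3903, 0.2237]
orientation: [[-1.0, 0.001, 0.0], [0.001, 1.0, -0.0], [-0.0, -0.0, -1.0]]
contact_force: [-1.0, 0.4, 0.7]
opening: 0.397
```

```bash
python3 p.py .4125 -.390 .144 90;python3 snap.py wrist w25;python3 snap.py top t25;  python3 - <<'E'
from h import *
z=np.load("w25.npz");c={k:z[k] for k in("K","R","t")};W=cloud(c,z["d"])
m=(W[...,0]>.3)&(W[...,0]<.5)&(W[...,1]>-.52)&(W[...,1]<-.26)
P=W[m&(W[...,2]>.062)&(W[...,2]<.075)];print("rim",len(P),cv2.minAreaRect((P[:,:2]*1000).astype(np.float32)))
P=W[m&(W[...,2]>.165)&(W[...,2]<.185)];print("bar",len(P),cv2.minAreaRect((P[:,:2]*1000).astype(np.float32)),np.median(P[:,2]))
z=np.load("top0.npz");im=z["im"];c=camera_info("top");W=cloud(c,np.load("t25.npz")["d"])
E
```

```text
t 48.0 pos [ 0.4123 -0.3903  0.2237] yang 89.97 open 0.397 F [-1.   0.4  0.7] |  turn -0.0006 then shift [-0.0002  0.0003  0.0797] | no-turn shift [-0.0002  0.0003  0.0797]
rim 7277 ((410.9618225097656, -390.69036865234375), (200.1246795654297, 117.78231048583984), 89.73116302490234)
bar 3565 ((411.81024169921875, -390.79925537109375), (20.630002975463867, 119.59249877929688), 89.91780853271484) 0.17119309152280496
```

View pics/t25.png

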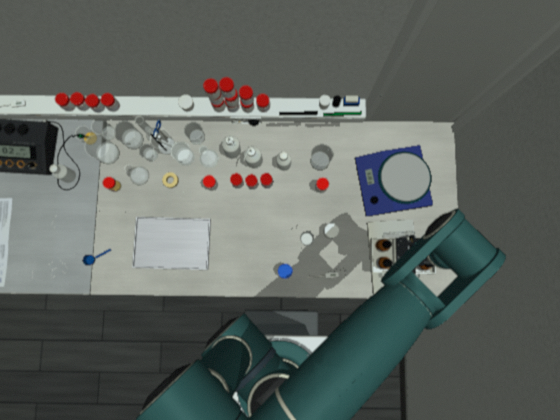

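```bash
python3 - <<'E'
from h import *
z=np.load("t25.npz");im=z["im"];c=camera_info("top")
cs=[onz(c,*q,.016) for q in((137,217.5),(210,218.75),(208,268.75),(133.75,266.75))]
for q in cs: print(q.round(4))
print(np.mean(cs,0), np.degrees(np.arctan2(*(cs[0]-cs[1])[1::-1])),np.degrees(np.arctan2(*(cs[3]-cs[2])[1::-1])))
W=cloud(c,z["d"]);Z=W[...,2]
m=np.zeros(Z.shape,bool);m[205:280,125:220]=1;m&=(Z>.003)&(Z<.03)
n,l,s,cc=cv2.connectedComponentsWithStats(m.astype(np.uint8));i=1+s[1:,4].argmax();P=W[l==i];print(s[i],P.mean(0),cv2.minAreaRect((P[:,:2]*1000).astype(np.float32)))
Z2=W[220:242,320:342];k=Z2[...,2]>.04;print("jar",Z2[k].mean(0))
E
python3 p.py .4125 -.390 .144 90
```

```text
[0.527  0.4811 0.016 ]
[0.526  0.2362 0.016 ]
[0.3604 0.2365 0.016 ]
[0.3636 0.4815 0.016 ]
[0.44422722 0.35881902 0.016     ] 89.76140305277723 89.2583592448805
[ 132  213   79   58 2843] [0.44234301 0.36476182 0.00704385] ((451.2025146484375, 366.3046875), (191.54458618164062, 262.23974609375), 1.8792765140533447)
jar [ 0.48825949 -0.16502073  0.04978171]
t 48.0 pos [ 0.4123 -0.3903  0.2236] yang 89.97 open 0.401 F [-0.2 -0.2  0.1] |  turn -0.0006 then shift [-0.0002  0.0003  0.0796] | no-turn shift [-0.0002  0.0003  0.0796]
```

Emit:
send_rows:
  steps:
    - [0.4,0,0,0.015,0]
    - [0.4,0,0,0.03,0]
    - [0.4,0,0,0.025,0]
    - [0.4,0,0,0.009,0]
    - [0.4,0,0,0,0]
    - [0.4,0,0,0,0]
    - [0.4,0,0,0,0]
    - [0.4,0,0,0,0]
  newtons: 60

```text
time: 48.85
position: [0.4125, -0.3906, 0.1458]
orientation: [[-1.0, 0.001, 0.001], [0.001, 1.0, -0.001], [-0.001, -0.001, -1.0]]
contact_force: [-1.1, -0.7, 0.5]
opening: 0.4
```

Emit:
send_rows:
  steps:
    - [0.2,0,0,0,0]
    - [0.05,0,0,0,0]
    - [0.0,0,0,0,0]
    - [0.0,0,0,0,0]
    - [0.0,0,0,0,0]
    - [0.0,0,0,0,0]

```text
time: 49.45
position: [0.4123, -0.3903, 0.1447]
orientation: [[-1.0, 0.001, 0.0], [0.001, 1.0, -0.0], [-0.0, -0.0, -1.0]]
contact_force: [0.3, -2.1, 0.6]
opening: 0.144
```

Emit:
send_rows:
  steps:
    - [0.0,0,0,-0.005,0]
    - [0.0,0,0,-0.01,0]
    - [0.0,0,0,-0.015,0]
    - [0.0,0,0,-0.02,0]
    - [0.0,0,0,-0.015,0]
    - [0.0,0,0,-0.005,0]
    - [0.0,0,0,0,0]
    - [0.0,0,0,0,0]

```text
time: 50.25
position: [0.4121, -0.3901, 0.2139]
orientation: [[-1.0, 0.001, -0.001], [0.001, 1.0, 0.001], [0.001, 0.001, -1.0]]
contact_force: [0.5, -0.5, -7.6]
opening: 0.143
```

```bash
python3 p.py .444 .36 .215 89.6;python3 snap.py wrist w26
```

```text
t 50.2 pos [ 0.4121 -0.3901  0.2139] yang 89.97 open 0.143 F [ 0.5 -0.5 -7.6] |  turn 0.0064 then shift [-2.670e-02  7.503e-01 -6.000e-04] | no-turn shift [-3.150e-02  7.501e-01 -6.000e-04]
```

View pics/w26.png

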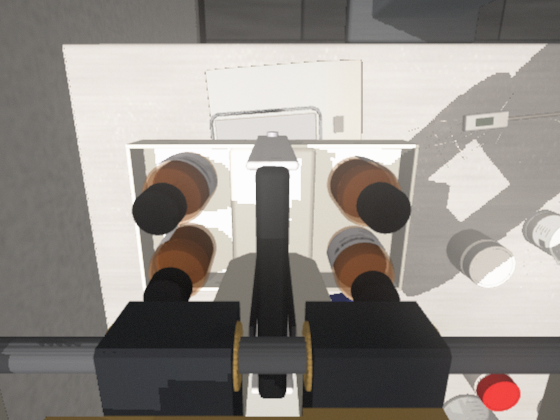

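Emit:
send_rows:
  steps:
    - [0,0,0.008,0,0]
    - [0,-0.001,0.016,0,0]
    - [0,-0.001,0.024,0,0]
    - [0,-0.001,0.03,0,0]
    - [0,-0.001,0.032,0,0]
    - [0,-0.001,0.032,0,0]
    - [0,-0.001,0.032,0,0]
    - [0,-0.002,0.032,0,0]

```text
time: 51.1
position: [0.4198, -0.182, 0.2144]
orientation: [[-1.0, 0.0, 0.0], [0.0, 1.0, 0.0], [-0.0, 0.0, -1.0]]
contact_force: [0.6, 1.0, -7.1]
opening: 0.144
```

Emit:
send_rows:
  steps:
    - [0,-0.002,0.032,0,0]
    - [0,-0.002,0.032,0,0]
    - [0,-0.002,0.032,0,0]
    - [0,-0.002,0.032,0,0]
    - [0,-0.002,0.032,0,0]
    - [0,-0.002,0.032,0,0]
    - [0,-0.002,0.032,0,0]
    - [0,-0.002,0.032,0,0]

```text
time: 51.9
position: [0.4355, 0.0738, 0.2145]
orientation: [[-1.0, 0.0, 0.0], [0.0, 1.0, 0.0], [-0.0, 0.0, -1.0]]
contact_force: [1.1, -1.1, -7.0]
opening: 0.149
```

Emit:
send_rows:
  steps:
    - [0,-0.002,0.032,0,0]
    - [0,-0.001,0.032,0,0]
    - [0,-0.001,0.032,0,0]
    - [0,-0.001,0.032,0,0.003]
    - [0,-0.001,0.03,0,0.003]
    - [0,0,0.024,0,0]
    - [0,0,0.016,0,0]
    - [0,0,0.008,0,0]

```text
time: 52.7
position: [0.4422, 0.2789, 0.2144]
orientation: [[-1.0, 0.005, -0.0], [0.005, 1.0, -0.0], [0.0, -0.0, -1.0]]
contact_force: [-0.5, 0.2, -7.5]
opening: 0.143
```

Emit:
send_rows:
  steps:
    - [0,0,0,0,0]
    - [0,0,0,0,0]
    - [0,0,0,0,0]

```text
time: 53.0
position: [0.4431, 0.2769, 0.2147]
orientation: [[-1.0, 0.008, 0.0], [0.008, 1.0, -0.0], [-0.0, -0.0, -1.0]]
contact_force: [-0.2, 1.7, -7.2]
opening: 0.148
```

```bash
python3 p.py .444 .36 .115 89.6;python3 snap.py wrist w27; python3 snap.py scene s27
```

```text
t 53.0 pos [0.4431 0.2769 0.2147] yang 89.57 open 0.148 F [-0.2  1.7 -7.2] |  turn -0.0005 then shift [-0.0003  0.0831  0.0997] | no-turn shift [-0.0002  0.0831  0.0997]
```

View pics/w27.png

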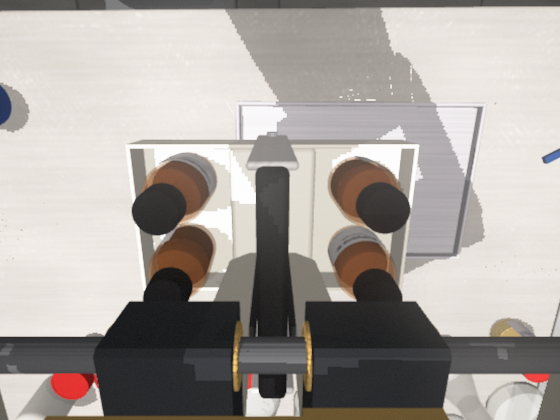

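View pics/s27.png

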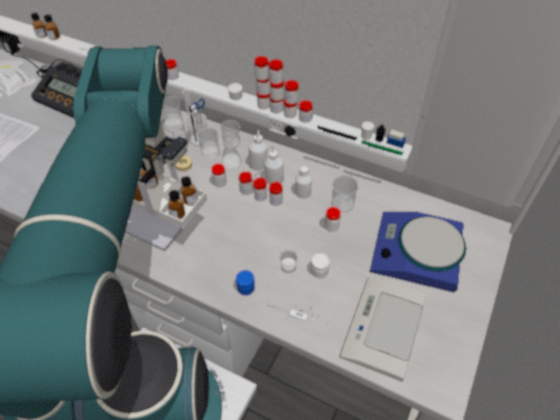

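Now refine the tray corners in this wrist view: front corners (238,103), (482,105); right back (461,256).

```bash
python3 - <<'E'
from h import *
z=np.load("w27.npz");c={k:z[k] for k in("K","R","t")}
for u,v in((238,103),(482,105),(461,256)): print((u,v),onz(c,u,v,.016).round(4))
z=np.load("w8.npz");c={k:z[k] for k in("K","R","t")}
for u,v in((388,86),(381,240)): print((u,v),onz(c,u,v,.016).round(4))
E
```

```text
(238, 103) [0.3604 0.2433 0.016 ]
(482, 105) [0.364  0.4846 0.016 ]
(461, 256) [0.5269 0.4885 0.016 ]
(388, 86) [0.3588 0.2374 0.016 ]
(381, 240) [0.5256 0.2389 0.016 ]
```

Emit:
send_rows:
  steps:
    - [0,0,0.01,0,0]
    - [0,0,0.02,0,0]
    - [0,-0.001,0.025,0,0]
    - [0,0,0.018,0,0]
    - [0,0,0.009,0,0]
    - [0,0,0.003,0,0]
    - [0,0,0,0,0]
    - [0,0,0,0,0]

```text
time: 53.9
position: [0.4447, 0.3622, 0.2147]
orientation: [[-1.0, 0.007, 0.0], [0.007, 1.0, -0.0], [-0.0, -0.0, -1.0]]
contact_force: [-0.9, 0.3, -7.6]
opening: 0.142
```

Emit:
send_rows:
  steps:
    - [0,0,0,0.008,0]
    - [0,0,0,0.015,0]
    - [0,0,0,0.02,0]
    - [0,0,0,0.018,0]
    - [0,0,0,0.01,0]
    - [0,0,0,0.005,0]
    - [0,0,0,0,0]
    - [0,0,0,0,0]

```text
time: 54.7
position: [0.4449, 0.3629, 0.1393]
orientation: [[-1.0, 0.007, 0.001], [0.007, 1.0, 0.001], [-0.001, 0.001, -1.0]]
contact_force: [-0.4, 0.3, -8.4]
opening: 0.145
```

```bash
python3 p.py .444 .362 .113 89.6;python3 snap.py wrist w28
```

```text
t 54.7 pos [0.4449 0.3629 0.1393] yang 89.62 open 0.145 F [-0.4  0.3 -8.4] |  turn 0.0004 then shift [ 0.0009 -0.0009  0.0263] | no-turn shift [ 0.0009 -0.0009  0.0263]
```

View pics/w28.png

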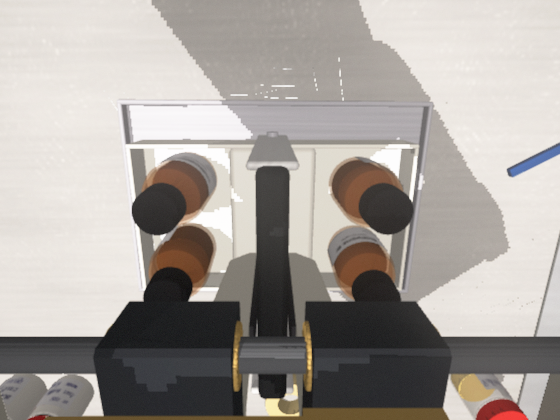

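Emit:
send_rows:
  steps:
    - [0,0,0,0.006,0]
    - [0,0,0,0.008,0]
    - [0,0,0,0.006,0]
    - [0,0,0,0.003,0]
    - [0,0,0,0.001,0]
    - [0,0,0,0,0]
    - [0,0,0,0,0]
    - [0,0,0,0,0]

```text
time: 55.55
position: [0.4447, 0.3628, 0.1149]
orientation: [[-1.0, 0.007, 0.0], [0.007, 1.0, 0.0], [-0.0, 0.0, -1.0]]
contact_force: [-0.7, -0.1, -7.1]
opening: 0.143
```

Emit:
send_rows:
  steps:
    - [0,0,0,0.001,0]
    - [0,0,0,0,0]
    - [0,0,0,0,0]

```text
time: 55.85
position: [0.4446, 0.3627, 0.1137]
orientation: [[-1.0, 0.007, 0.0], [0.007, 1.0, 0.0], [-0.0, 0.0, -1.0]]
contact_force: [-0.8, -0.3, -7.1]
opening: 0.145
```

Emit:
send_rows:
  steps:
    - [0,0,0,0.001,0]
    - [0,0,0,0,0]
    - [0,0,0,0,0]
    - [0,0,0,0,0]

```text
time: 56.25
position: [0.4447, 0.3627, 0.1132]
orientation: [[-1.0, 0.007, 0.0], [0.007, 1.0, 0.0], [-0.0, 0.0, -1.0]]
contact_force: [-3.5, -3.7, 4.3]
opening: 0.146
```

Seated on the tray floor. Release and rise, then check.

Emit:
send_rows:
  steps:
    - [0.4,0,0,0,0]
    - [0.4,0,0,0,0]
    - [0.4,0,0,0,0]
    - [0.4,0,0,-0.01,0]
    - [0.4,0,0,-0.025,0]
    - [0.4,0,0,-0.035,0]
    - [0.4,0,0,-0.035,0]
    - [0.4,0,0,-0.02,0]

```text
time: 57.05
position: [0.445, 0.363, 0.2416]
orientation: [[-1.0, 0.007, 0.003], [0.007, 1.0, 0.002], [-0.003, 0.002, -1.0]]
contact_force: [0.3, -0.3, 0.0]
opening: 0.4
```

Emit:
send_rows:
  steps:
    - [0.4,0.025,-0.03,-0.02,0]
    - [0.4,0.03,-0.04,0,0]
    - [0.4,0,-0.04,0,0]
    - [0.4,0,-0.04,0,0]
    - [0.4,0,-0.04,0,0]
    - [0.4,0,0,0,0]
    - [0.4,0,0,0,0]
    - [0.4,0,0,0,0]

```text
time: 57.85
position: [0.3884, 0.1737, 0.258]
orientation: [[-1.0, 0.006, 0.0], [0.006, 1.0, 0.0], [-0.0, 0.0, -1.0]]
contact_force: [0.4, 0.4, -0.6]
opening: 0.4
```

```bash
python3 p.py .444 .362 .113 89.6;python3 snap.py wrist w30; python3 snap.py scene s30;python3 snap.py top t30; python3 - <<'E'
from h import *
z=np.load("w30.npz");c={k:z[k] for k in("K","R","t")};W=cloud(c,z["d"])
m=(W[...,0]>.36)&(W[...,0]<.525)&(W[...,1]>.24)&(W[...,1]<.485)
P=W[m&(W[...,2]>.030)&(W[...,2]<.044)];print("rim",len(P),cv2.minAreaRect((P[:,:2]*1000).astype(np.float32)))
z=np.load("t30.npz");c={k:z[k] for k in("K","R","t")};W=cloud(c,z["d"])
m=(W[...,0]>.36)&(W[...,0]<.525)&(W[...,1]>.24)&(W[...,1]<.485)
P=W[m&(W[...,2]>.030)&(W[...,2]<.044)];print("rim top",len(P),cv2.minAreaRect((P[:,:2]*1000).astype(np.float32)))
k=m&(W[...,2]>.08)&(W[...,2]<.1);n,l,s,cc=cv2.connectedComponentsWithStats(k.astype(np.uint8))
for i in range(1,n):
    if s[i,4]>10: print(s[i,4],W[l==i].mean(0).round(4))
m=(W[...,0]>.43)&(W[...,0]<.56)&(W[...,1]>-.2)&(W[...,1]<-.125)&(W[...,2]>.035);print("jar",W[m].mean(0),np.ptp(W[m],0))
E
```

```text
t 57.9 pos [0.3884 0.1737 0.258 ] yang 89.64 open 0.400 F [ 0.4  0.4 -0.6] |  turn 0.0007 then shift [-0.0543  0.1886  0.1451] | no-turn shift [-0.0544  0.1886  0.1451]
rim 6231 ((444.008056640625, 362.7711486816406), (200.79769897460938, 119.9017562866211), 89.89356231689453)
rim top 300 ((445.96917724609375, 360.5431823730469), (109.1317138671875, 204.30902099609375), 2.1786203384399414)
61 [0.4734 0.4235 0.0922]
29 [0.4765 0.2996 0.0926]
63 [0.4175 0.4236 0.0931]
jar [ 0.48816302 -0.16466509  0.04980443] [0.04542441 0.04573698 0.01900243]
```

View pics/w30.png

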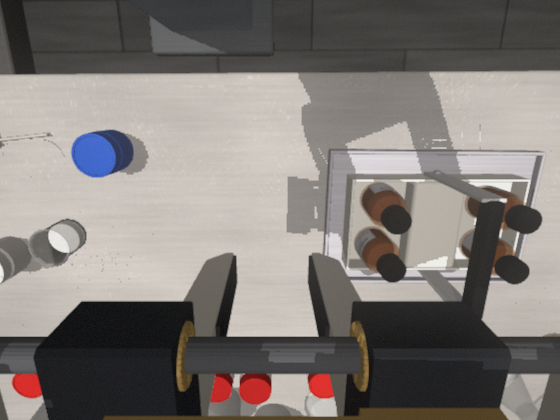

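View pics/s30.png

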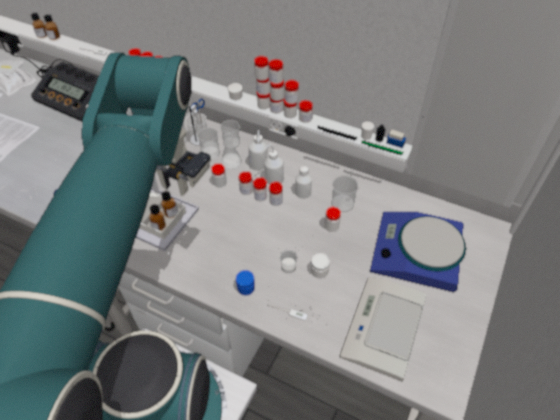

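View pics/t30.png

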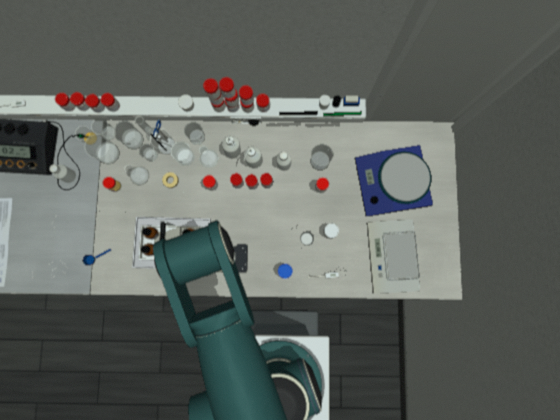

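```bash
python3 - <<'E'
from h import *
import numpy as np
z=np.load("s30.npz");c={k:z[k] for k in("K","R","t")};crop(z["im"],120,180,360,330,3.3,"pics/s31.png")
W=cloud(c,z["d"]);m=(W[...,0]>.43)&(W[...,0]<.56)&(W[...,1]>-.2)&(W[...,1]<-.125)&(W[...,2]>.045);print("jar",W[m].mean(0),np.ptp(W[m],0))
E
```

```text
jar [ 0.49072046 -0.16509936  0.05168487] [0.04885715 0.04555663 0.01457342]
```

View pics/s31.png

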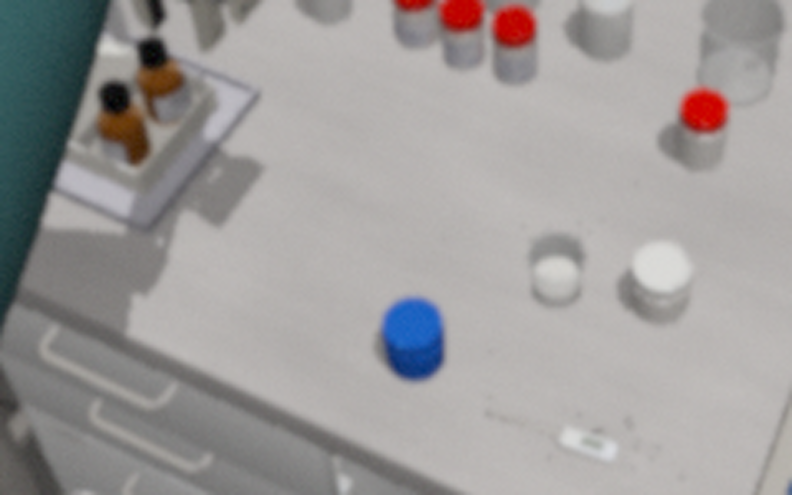

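The jar stands upright on the bare bench, and all four bottles stand in the carrier in the tray. I'm handing it in.

```bash
python3 -c "
from cell import order
print(order.close_job())"
```

```text
the job is handed in; nothing more can be done
None
```

The job is done and handed in; no verdict was reported.

- **Loading:** I moved the stray white-lidded jar to the bare bench. All four amber bottles were there, and I stood them in the carrier, gripping each by its cap at 25 N.
- **Weighing:** I lifted the loaded carrier level by its bar and set it on the balance pan, pressing with about 9 N. It stood untouched for about 3 s at (0.411, −0.391), against a measured pan centre of about (0.4125, −0.390).
- **Spill tray:** I then carried it into the tray. It stands flat at (0.444, 0.363), against a measured tray centre of about (0.444, 0.362). It is released and at rest, and the arm is clear.

**Last checks:**
- The last wrist picture shows all four bottles upright. The final top-view depth resolved only three of the caps because the arm hid the rest.
- The jar was knocked about 3 to 5 cm after I put it down. My readings of its position disagree, with x at 0.510 from the wrist camera just afterwards and about 0.49 from the top and scene cameras later. It still stands upright on the bench with its lid at about 52 mm.
- By eye, the other things look unmoved in the pictures.

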